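# Edge the pan lid over the block, take it by the rim, stand it in the lid rack

### The job

To put the flat steel pan lid away, hold it by its knob and, without lifting it, slide it until its rim sticks out a good three centimetres or more over an edge of the butcher's block and let go; then pinch the overhanging rim, keeping off the knob, and lift the lid off. Stand it upright in the rack's empty bay, down on the floor wires between the two hoops, and let go; leave the onion, the tin and the spice jar where they are.

Things in the scene. Friction and masses are not known exactly. Their poses are not given: they have to be found in the camera images.
- lid: flat round steel pan lid, 170 mm across, 6 mm thick, flat underneath, about 0.3 kg, black knob in the middle of its upper face (raised by 1.4 mm out to 52 mm from the centre). Starts flat and wholly on the butcher's block, knob up; too wide to grip across. Origin: centre of the flat underside; z points out of the knob side; yaw is meaningless.
- lid_knob: black round knob fixed in the middle of the lid: 36 mm in diameter from 12 to 24 mm above the lid's upper face, slightly narrower below that and on top, 31 mm tall. Origin: where it meets the lid's upper face, i.e. 6 mm along the lid's z from the lid's origin.
- block: heavy laminated wooden butcher's block, fixed, 220 mm (its x) by 300 mm (its y), on 10 mm rubber feet; flat top 72 mm above the worktop, straight sides. Origin: centre of its underside on the worktop; z up. x points roughly away from the robot. A wall cabinet hangs over the back of the worktop, 0.48 m above it: its doors are 0.61 m ahead of the robot's base, their handles 40 mm nearer.
- rack: steel wire lid rack, fixed, 106 mm (its x) by 176 mm (its y), 75 mm high, 6 mm wire: two bays side by side along its y, each between two upright hoops that span x = -50 to 50 mm and are 26 mm apart in the clear. The bay at y = -50 mm (the block's side) is empty. Origin: centre of the underside on the worktop; z up.
- free_bay (a point): middle of the empty bay at the height of its floor: the tops of two floor wires (13 mm above the worktop) that run across at x = -30 and +30 mm; the lid's round rim settles on both, its lowest point 5 mm below this point. Axes as the rack's: x along the bay (the plane of a standing lid), y from hoop to hoop. Hoops reach 62 mm above this point; a lid let go leans on one, up to 20 degrees.
- onion: brown onion, about 70 mm, standing loose between block and rack, behind them; to be left alone. Origin: its underside.
- tin_tomato: food tin, 75 mm in diameter, 110 mm high, loose near the onion; to be left alone. Origin: centre of its underside.
- spice_jar: small glass spice jar with a red cap, 45 mm in diameter, 106 mm high, loose behind the block; to be left alone. Origin: centre of its underside.
- small_lid: smaller steel lid with a like knob, 150 mm across, fixed in the rack's other bay (y = +50 mm), leaning towards the empty bay: its top is 152 mm above the worktop and 11 mm to its own side of the rack's middle. Origin: centre of its underside.

How it is judged:
By the outcome, as a careful person would: the job done as asked, in the order asked, and still so for the second after the job is handed in, with the robot touching nothing.
It also fails if it takes over 58 s, if anything falls off the work surface, if the arm or the gripper's body presses on something with over 40 N, if the wrist force passes 120 N, or if a joint passes its speed limit or range.

### The arm

A 6-joint arm with a two-finger parallel gripper is mounted at the origin on a cart in front of the work surface, level with it; the furniture and walls round the work are solid. World frame = base frame: x ahead of the robot, y to its left, z up, the work surface at z = 0. Lengths are in m, angles in rad, forces in N, time in s.
With the tool pointing down it reaches from about 0.325 to 0.775 m from the base axis. Payload 5.5 kg.
Tool frame: the origin (TCP) lies at the very end of the fingers, on their centre line; the grasp point (between the pads) lies 19 mm behind it; z points along the fingers, x is the direction in which the jaws open and shut, and the axes are right-handed (so a half turn about z gives the same grasp; the last joint's range is limited). The gripper opens to 85 mm and grips with 20 to 120 N. Pads are 22 mm wide; open, the fingers measure 114 mm over their backs; the gripper's body (76 mm by 85 mm) begins 54 mm behind the grasp point. The pads swing forward as they close: fully open they stand 13 mm farther back than shut.
Start: joints at [-1.407, 0.091, 1.231, -0, 1.82, -0.057], TCP at [0.131, -0.585, 0.231] pointing down, gripper open.
Joint ranges: [-2.87, 2.87], [-0.86, 2.18], [0.17, 2.46], [-1.51, 4.65], [0.06, 2.69], [-2.65, 2.65]. Speed limits (rad/s): [2.57, 2.57, 3.01, 3.14, 3.14, 3.14].

### API

Orientations are given as a rotation vector (axis times angle).
In Python, from station import bot gives the robot as it stands.
- The arm moves only by the tool play_rows, never from a script. Its argument "rows" is one flat list of numbers, 5 for each row, row after row: the shift along the world's x, y, z scaled (see below), then the turn about the world's z scaled (see below), then the opening, from -1 (shut) to 1 (fully open). A call has 1 to 8 rows; each row shifts and turns the pose as measured when the row begins; what a row does not reach is not made up. The controller multiplies each number of a shift by 0.1 m and each number of a turn by 45 degrees. A row lasts 1/8 s, in which the tool goes at most 62.5 mm and 10.7 degrees, less where a joint would pass 70% of its speed; a pose out of reach is approached as far as the arm can. A call with a number of a shift or a turn outside -1 to 1 is refused whole. A call with a gripper value outside its range is refused whole. The fingers move at their own pace and stop on an object; "newtons" is the grip in N (left out, the last holds). Time passes only in rows, so rows that do not move let the fingers close. It gives the time, the measured TCP pose, the force and the opening at its end, in the units of the state.
- bot.read_state(): the state, without advancing time (a new reading comes with each control period).
- bot.get_image(name): name is "side" or "top" or "wrist"; returns the picture (384x512x3 uint8, blue, green, red); there is no depth.
- bot.camera_info(name): a dict with "K" (3x3 intrinsics, pixels), "extrinsics" (4x4, takes a point from world to camera coordinates). Camera axes: x right, y up, looking along -z (the intrinsics and any distortion apply to the point x, -y, -z); pixel columns grow to the right and rows downward; lengths in m; the calibration is good to about 2 mm. A picture is of the moment at which its call begins: read the wrist's pose just before it. camera_info takes no time and is no camera call; for the wrist camera it gives the pose at the moment of the call.
- bot.hand_in(): hands the job in, once; it reports no verdict.
The state is a dict: "time_s": time; "q": joint angles; "dq": joint speeds; "effort": joint torques, N m; "position": TCP position; "tool_rot": TCP orientation; "ft_force": force on the tool from outside, world axes, zero at the start; "moment": the same for the moment, N m; "finger_gap": finger opening in m.
Only numpy, scipy, OpenCV 4.12 (cv2) and the standard library are available. Lean on these libraries where they do the work, as an engineer would, in place of code of your own. Each camera call takes 0.05 s, during which the arm holds its last target. There are 200 camera calls.

## Working session

There is one attempt and no reset: what is moved stays moved. The work goes in short steps, Python scripts to look and compute and a tool call to move; the robot and the scene stay as the last step left them, time stands still between calls to the robot, and variables do not carry over. Pictures are saved under pics/ and viewed, about 8 in all and at most 12, crops included, and the job is handed in when it is done.

Besides the shell and the picture viewer there is one more tool, called after "Request:" as name(argument=value, ...) on one line, values as JSON. play_rows: Moves the arm, as the interface text tells. Its arguments: {"type":"object","properties":{"rows":{"type":"array","items":{"type":"number","minimum":-1,"maximum":1}},"newtons":{"type":"number"}},"required":["rows"]}

```bash
mkdir -p pics; ls; python3 - <<'E'
from station import bot
import cv2,numpy as np
s=bot.read_state();print({k:np.round(v,3).tolist() for k,v in s.items()})
a=[]
for n in("side","top"):
    im=bot.get_image(n);cv2.imwrite(f"pics/{n}0.png",im);a.append(im)
    c=bot.camera_info(n);print(n,np.round(c["K"],1).tolist(),np.round(c["extrinsics"],3).tolist(),[k for k in c])
cv2.imwrite("pics/wrist0.png",bot.get_image("wrist"))
E
```

```text
pics
{'time_s': 0.0, 'q': [-1.407, 0.092, 1.232, -0.0, 1.82, -0.057], 'dq': [0.0, -0.001, 0.001, 0.0, 0.0, -0.001], 'effort': [-0.001, -45.873, -41.802, -0.0, 0.012, -0.0], 'position': [0.131, -0.585, 0.23], 'tool_rot': [-2.452, 1.962, 0.002], 'ft_force': [-0.414, -0.34, -0.668], 'moment': [-0.008, 0.002, -0.01], 'finger_gap': 0.085}
side [[367.7, 0.0, 254.3], [0.0, 367.7, 197.6], [0.0, 0.0, 1.0]] [[1.0, -0.019, 0.017, -0.602], [-0.002, 0.594, 0.805, -0.155], [-0.025, -0.804, 0.594, -0.73], [0.0, 0.0, 0.0, 1.0]] ['K', 'extrinsics']
top [[459.6, 0.0, 254.3], [0.0, 459.6, 192.0], [0.0, 0.0, 1.0]] [[-0.005, -1.0, 0.011, 0.182], [0.992, -0.004, 0.125, -0.628], [-0.125, 0.012, 0.992, -1.001], [0.0, 0.0, 0.0, 1.0]] ['K', 'extrinsics']
```

View pics/top0.png

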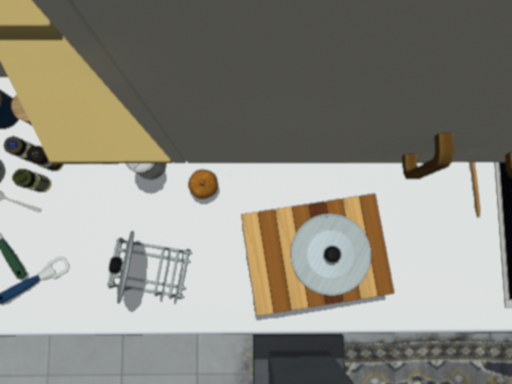

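View pics/side0.png

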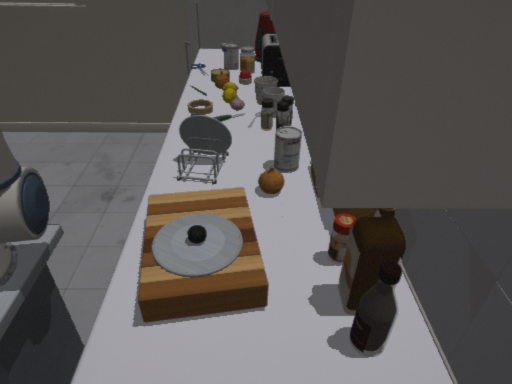

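The top view shows the block at cols 242–393, rows 195–318. The lid's knob is at (331,255), near the block's right (−y) edge, and the rack is around cols 108–190, rows 235–302. In the side view the counter to the right of the block (near the camera) is clear. I'll measure these and check the wrist view.

```bash
cat > h.py <<'E'
import numpy as np,cv2
from station import bot
def ray(c,u,v):
    K=np.array(c["K"]);E=np.array(c["extrinsics"]);R=E[:3,:3];o=-R.T@E[:3,3]
    d=np.linalg.inv(K)@[u,v,1];return o,R.T@(d*[1,-1,-1])
def onz(c,u,v,z):
    o,d=ray(c,u,v);return (o+d*(z-o[2])/d[2])
def proj(c,p):
    E=np.array(c["extrinsics"]);q=E[:3,:3]@np.array(p)+E[:3,3];q=q*[1,-1,-1];q=np.array(c["K"])@q;return q[:2]/q[2]
E
python3 - <<'E'
from h import *
im=cv2.imread("pics/top0.png");c=bot.camera_info("top")
hsv=cv2.cvtColor(im,cv2.COLOR_BGR2HSV)
b=((hsv[...,1]>70)).astype(np.uint8);b[:190]=0;b[330:]=0;b[:,:225]=0;b[:,410:]=0
cn=max(cv2.findContours(b,0,2)[0],key=cv2.contourArea);r=cv2.minAreaRect(cn);print(r)
for p in cv2.approxPolyDP(cv2.convexHull(cn),5,True)[:,0]: print("corner",p,onz(c,*p,.072).round(3))
# lid: hole of low saturation inside block
l=(hsv[...,1]<60).astype(np.uint8);m=np.zeros_like(l);cv2.fillPoly(m,[cv2.convexHull(cn)],1);l=cv2.erode(m,np.ones((5,5)))&l
k=max(cv2.findContours(l,0,2)[0],key=cv2.contourArea);e=cv2.fitEllipse(cv2.convexHull(k));print("lid",e,onz(c,*e[0],.078))
g=(im.max(2)<50).astype(np.uint8);g[:230]=0;g[280:]=0;g[:,:310]=0;g[:,350:]=0
mm=cv2.moments(g,True);u=mm['m10']/mm['m00'],mm['m01']/mm['m00'];print("knob",u,onz(c,*u,.105))
print("onion",onz(c,203,184,.04),"frontedge",onz(c,150,332,0),"right obj",onz(c,503,230,0))
print("cam",ray(c,0,0)[0],ray(bot.camera_info("side"),0,0)[0])
big=cv2.resize(im[165:325,90:250],None,fx=4,fy=4,interpolation=2)[:600]
sd=cv2.resize(cv2.imread("pics/side0.png")[100:200,150:320],None,fx=4,fy=4,interpolation=2)
cv2.imwrite("pics/rack.png",cv2.resize(big,(640,600)))
cv2.imwrite("pics/w.png",cv2.vconcat([cv2.resize(cv2.imread("pics/wrist0.png"),(340,255)),cv2.resize(sd,(340,200))]))
cv2.imwrite("pics/comb.png",cv2.hconcat([cv2.resize(cv2.imread("pics/rack.png"),(460,455)),cv2.imread("pics/w.png")]))
E
```

```text
((316.81561279296875, 253.98385620117188), (102.66345977783203, 139.15904235839844), 80.96051788330078)
corner [374 194] [ 0.619 -0.083  0.072]
corner [393 292] [ 0.408 -0.116  0.072]
corner [257 315] [0.362 0.175 0.072]
corner [242 214] [0.576 0.206 0.072]
lid ((330.3341979980469, 254.12570190429688), (80.13731384277344, 82.62228393554688), 154.75967407226562) [0.48862617 0.01733403 0.078     ]
knob (331.81976744186045, 254.15697674418604) [0.48881675 0.01896254 0.105     ]
onion [0.64691083 0.29495528 0.04      ] frontedge [0.31615245 0.4154371  0.        ] right obj [ 0.54145437 -0.40184277  0.        ]
cam [0.49862601 0.19102738 1.06973261] [ 0.58326899 -0.50675531  0.56802999]
```

View pics/comb.png

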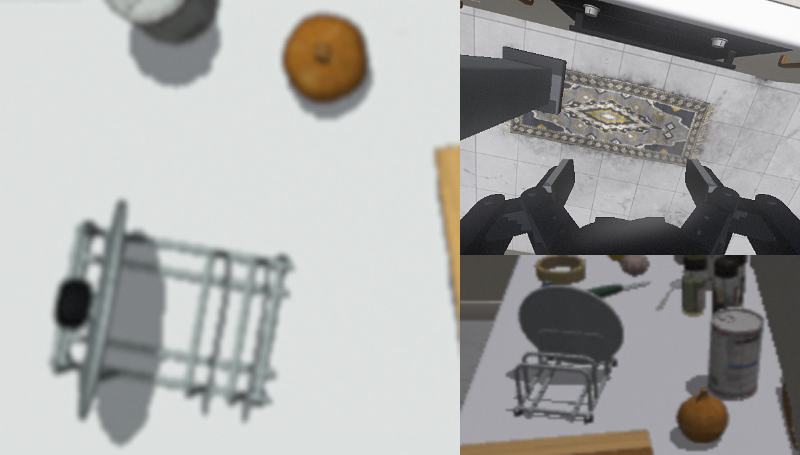

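Lid centre is about (0.489, 0.018). The block's centre is about (0.491, 0.046) with yaw about 8.9°. I'll slide the lid towards the block's right edge (−y). Moving to above the knob.

Request:
play_rows(rows=[0.3,0.5,0,0.21,1,0.3,0.5,0,0.21,1,0.3,0.5,0,0.21,1,0.3,0.5,0,0.21,1,0.3,0.5,0,0.21,1,0.3,0.5,0,0.21,1,0.3,0.5,0,0.21,1,0.3,0.5,0,0.21,1], newtons=40)

```text
time_s: 1.15
position: [0.3736, -0.1744, 0.2245]
tool_rot: [-3.14, -0.006, 0.011]
ft_force: [0.5, -0.5, 0.4]
finger_gap: 0.0855
```

Request:
play_rows(rows=[0.29,0.48,-0.1,0,1,0.29,0.48,-0.1,0,1,0.29,0.48,-0.2,0,1,0.29,0.48,-0.2,0,1,0,0,0,0,1,0,0,0,0,1])

```text
time_s: 1.9
position: [0.4924, 0.0283, 0.1616]
tool_rot: [-3.141, -0.02, 0.011]
ft_force: [-0.6, -0.3, 1.1]
finger_gap: 0.0852
```

```bash
python3 - <<'E'
from h import *
s=bot.read_state();print(s["position"],s["tool_rot"],s["q"])
c=bot.camera_info("wrist");im=bot.get_image("wrist");cv2.imwrite("pics/w1.png",im)
print(np.round(c["K"],1).tolist(),np.round(c["extrinsics"],3).tolist())
print("predicted knob",proj(c,[.489,.018,.109]),"tcp",proj(c,s["position"]))
E
```

```text
[0.49239975 0.02828372 0.16162178] [-3.14106759 -0.02034382  0.01138862] [-1.18248842e-02 -1.94378866e-01  1.62950559e+00  3.08909031e-04
  1.71372398e+00 -2.47352549e-02]
[[285.0, 0.0, 255.6], [0.0, 285.0, 190.4], [0.0, 0.0, 1.0]] [[1.0, 0.013, -0.007, -0.491], [-0.014, 0.957, -0.289, -0.002], [0.003, 0.289, 0.957, -0.323], [0.0, 0.0, 0.0, 1.0]]
predicted knob [252.10852815 221.74982897] tcp [256.63356128 241.97978926]
```

View pics/w1.png

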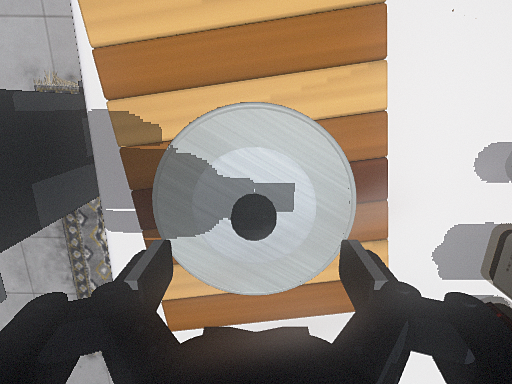

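The knob is at pixel (254,217), so about (0.490, 0.021), between the open fingers. Lowering and closing.

Request:
play_rows(rows=[-0.02,-0.07,-0.2,0,1,0,0,-0.2,0,1,0,0,-0.15,0,1,0,0,-0.1,0,1,0,0,0,0,1,0,0,0,0,1])

```text
time_s: 2.7
position: [0.4905, 0.0175, 0.0966]
tool_rot: [-3.141, -0.01, 0.003]
ft_force: [0.5, -0.4, -0.1]
finger_gap: 0.0853
```

Request:
play_rows(rows=[0,0.03,-0.08,0,0.2,0,0,-0.04,0,-0.2,0,0,0,0,-0.4,0,0,0,0,-0.6,0,0,0,0,-0.8,0,0,0,0,-0.8,0,0,0,0,-0.8])

```text
time_s: 3.58
position: [0.491, 0.021, 0.0851]
tool_rot: [-3.141, -0.01, 0.001]
ft_force: [0.5, 0.1, -0.1]
finger_gap: 0.0335
```

Request:
play_rows(rows=[0.02,-0.12,0,0,-0.8,0.02,-0.12,0,0,-0.8,0.02,-0.12,0,0,-0.8,0.02,-0.12,0,0,-0.8,0,0,0,0,-0.8])

```text
time_s: 4.2
position: [0.4995, -0.031, 0.0851]
tool_rot: [-3.141, -0.009, 0.001]
ft_force: [1.1, -2.4, -0.6]
finger_gap: 0.0342
```

Request:
play_rows(rows=[0.01,-0.12,0,0,-0.8,0.01,-0.12,0,0,-0.8,0.01,-0.09,0,0,-0.8,0,0,0,0,-0.8,0,0,0,0,-0.2,0,0,0,0,0.5,0,0,0,0,1,0,0,0,0,1])

```text
time_s: 5.2
position: [0.5029, -0.0662, 0.0854]
tool_rot: [3.141, 0.01, 0.0]
ft_force: [-0.1, 0.4, 0.1]
finger_gap: 0.085
```

Request:
play_rows(rows=[0,0,0.2,0,1,0,0,0.4,0,1,0,0,0.5,0,1,0,0,0.5,0,1,0,0,0.5,0,1,0,0,0,0,1])

```text
time_s: 5.95
position: [0.5008, -0.0654, 0.3101]
tool_rot: [3.14, 0.011, 0.011]
ft_force: [-0.1, 0.4, 0.3]
finger_gap: 0.0857
```

```bash
python3 - <<'E'
from h import *
s=bot.read_state();print(s["position"],s["tool_rot"],s["q"],s["q"][1]+s["q"][2]+s["q"][4])
c=bot.camera_info("wrist");im=bot.get_image("wrist");cv2.imwrite("pics/w2.png",im)
g=(im.max(2)<50).astype(np.uint8)
n,l,st,ce=cv2.connectedComponentsWithStats(g)
for i in range(1,n):
    if 200<st[i,4]<4000: print(st[i],ce[i],onz(c,*ce[i],.105))
E
```

```text
[ 0.50078726 -0.06543981  0.31006551] [3.1398769  0.01090678 0.01051078] [-1.97098579e-01 -1.38498402e-01  1.31601614e+00 -3.36521956e-04
  1.95717960e+00 -2.04173709e-01] 3.134697339066138
[  38   87   67   67 1755] [ 71.91566952 118.70541311] [ 0.28398023 -0.0100467   0.105     ]
[493 160  19  51 629] [503.90779014 188.6581876 ] [ 0.8211187  -0.09399053  0.105     ]
[487 232  25  37 429] [503.5990676  251.38228438] [ 0.84432017 -0.18408491  0.105     ]
```

View pics/w2.png

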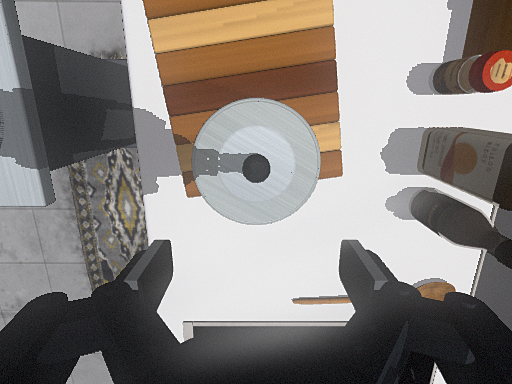

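The lid overhangs the block's right edge: the rim bottom is at row 225 and the block edge at row 187, which is about 50 mm at 0.75 px/mm. The knob is released and the lid lies flat. The rows only command yaw, so next I'll see in open air how the tool's attitude behaves at the reach limit. I need the fingers near horizontal to pinch the rim.

Request:
play_rows(rows=[-0.33,-0.5,0,-0.2,1,-0.33,-0.5,0,-0.2,1,-0.33,-0.5,0,-0.2,1,-0.33,-0.5,0,-0.2,1,-0.33,-0.5,0,-0.2,1,-0.33,-0.5,0,-0.2,1,-0.33,-0.5,0,-0.2,1,-0.33,-0.5,0,-0.2,1])

```text
time_s: 7.0
position: [0.2268, -0.4702, 0.2993]
tool_rot: [-2.515, 1.872, 0.01]
ft_force: [1.1, 0.2, -0.0]
finger_gap: 0.0854
```

Request:
play_rows(rows=[-0.2,-0.6,0,0,1,-0.1,-0.6,0,0,1,0,-0.6,0,0,1,0,-0.6,0,0,1,0,-0.6,0,0,1,0,-0.6,0,0,1])

```text
time_s: 7.75
position: [0.1846, -0.7885, 0.274]
tool_rot: [2.508, -1.881, 0.013]
ft_force: [2.9, -15.6, 23.8]
finger_gap: 0.0856
```

```bash
python3 - <<'E'
from h import *
s=bot.read_state();print(s["position"],s["tool_rot"],s["q"],s["q"][1]+s["q"][2]+s["q"][4])
E
```

```text
[ 0.18456551 -0.78851069  0.27399937] [ 2.50841035 -1.88125687  0.01283062] [-1.38329514e+00  8.48736088e-01  1.68437275e-01  1.19590247e-03
  2.11427271e+00 -9.56952823e-02] 3.131446073116389
```

Request:
play_rows(rows=[0,-0.2,0.2,0,1,0,-0.2,0.2,0,1,0,-0.2,0.2,0,1,0,-0.2,0.2,0,1])

```text
time_s: 8.25
position: [0.1679, -0.7952, 0.3073]
tool_rot: [2.473, -1.855, 0.089]
ft_force: [0.3, -0.7, -0.4]
finger_gap: 0.0855
```

```bash
python3 - <<'E'
from h import *
s=bot.read_state();print(s["position"],s["tool_rot"],s["q"],s["q"][1]+s["q"][2]+s["q"][4])
E
```

```text
[ 0.16794573 -0.79522067  0.30730118] [ 2.47347309 -1.85505805  0.08949974] [-1.40658114  0.80771204  0.16903177  0.00569537  2.08950551 -0.11659316] 3.0662493130371193
```

The limit does tilt the tool outward: the angle sum went from 3.131 to 3.066 in four small rows, with no contact. Continuing that way, with a look ahead through the wrist camera.

Request:
play_rows(rows=[0.06,-0.4,0.4,0,1,0.06,-0.4,0.4,0,1,0.06,-0.4,0.4,0,1,0.06,-0.4,0.4,0,1,0.06,-0.4,0.4,0,1,0.06,-0.4,0.4,0,1,0.06,-0.4,0.4,0,1,0.06,-0.4,0.4,0,1])

```text
time_s: 9.25
position: [0.1605, -0.8378, 0.4303]
tool_rot: [2.272, -1.703, 0.438]
ft_force: [-0.2, 0.4, 0.7]
finger_gap: 0.0856
```

```bash
cat >> h.py <<'E'
from scipy.spatial.transform import Rotation as R
def st():
    s=bot.read_state();q=s["q"];M=R.from_rotvec(s["tool_rot"]).as_matrix()
    print("t",round(s["time_s"],2),"p",np.round(s["position"],4),"q",np.round(q,3),"F",np.round(s["ft_force"],1),"gap",round(float(s["finger_gap"]),4))
    print("tool x",M[:,0].round(3),"z",M[:,2].round(3));return s,M
E
python3 - <<'E'
from h import *
st();cv2.imwrite("pics/w3.png",bot.get_image("wrist"))
E
```

```text
t 9.25 p [ 0.1605 -0.8378  0.4303] q [-1.431  0.679  0.17   0.026  1.886 -0.131] F [-0.2  0.4  0.7] gap 0.0856
tool x [ 0.264 -0.88   0.394] z [ 0.08  -0.388 -0.918]
```

View pics/w3.png

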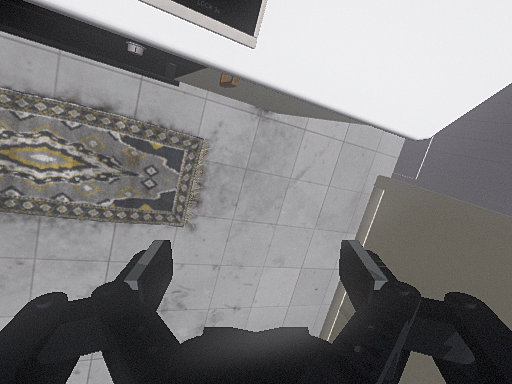

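```bash
python3 - <<'E'
from h import *
c=bot.camera_info("wrist");print(ray(c,0,0)[0])
print("counter corner",onz(c,425,138,0))
for z in(-.7,-.8,-.9,-1.):print(z,onz(c,320,340,z),onz(c,378,190,z))
E
```

```text
[ 0.21897354 -0.76199368  0.56212477]
counter corner [ 0.32446293 -1.54049953  0.        ]
-0.7 [-1.07256382 -2.24296784 -0.7       ] [ 0.06166014 -2.26708315 -0.7       ]
-0.8 [-1.17489423 -2.3603076  -0.8       ] [ 0.04919597 -2.3863336  -0.8       ]
-0.9 [-1.27722463 -2.47764736 -0.9       ] [ 0.0367318  -2.50558405 -0.9       ]
-1.0 [-1.37955503 -2.59498712 -1.        ] [ 0.02426763 -2.6248345  -1.        ]
```

The wall there is about 2.4 m off, so the space is free. The tilt is now 23°. Continuing, and checking wrist-joint feasibility for fingers pointing +y.

Request:
play_rows(rows=[0.06,-0.4,0.4,0,1,0.06,-0.4,0.4,0,1,0.06,-0.4,0.4,0,1,0.06,-0.4,0.4,0,1,0.06,-0.4,0.4,0,1,0.06,-0.4,0.4,0,1,0.06,-0.4,0.4,0,1,0.06,-0.4,0.4,0,1])

```text
time_s: 10.3
position: [0.162, -0.9043, 0.5276]
tool_rot: [2.035, -1.529, 0.737]
ft_force: [-0.0, 0.6, 0.3]
finger_gap: 0.0853
```

```bash
python3 - <<'E'
from h import *
s,M=st();q=s["q"]
for sg in(1,-1):
    F=(R.from_euler('ZYZYZ',[q[0],q[1]+q[2],sg*q[3],q[4],q[5]+np.pi])).as_matrix() if 0 else R.from_euler('z',q[0])*R.from_euler('y',q[1]+q[2])*R.from_euler('z',sg*q[3])*R.from_euler('y',q[4])*R.from_euler('z',q[5]+np.pi)
    print(sg,F.as_matrix()[:,[0,2]].T.round(3))
for az in (60,80,90):
  for e in (5,12):
    for s_ in(1.4,1.8):
      a,t=np.radians([az,e]);z=np.array([np.cos(t)*np.cos(a),np.cos(t)*np.sin(a),-np.sin(t)])
      for k in(1,-1):
        x=k*np.array([np.sin(t)*np.cos(a),np.sin(t)*np.sin(a),np.cos(t)]);D=np.c_[x,np.cross(z,x),z]
        W=(R.from_euler('z',-.5)*R.from_euler('y',s_)).inv()*R.from_matrix(D)
        e3=W.as_euler('ZYZ');print(az,e,s_,k,(e3-[0,0,np.pi]).round(2))
E
```

```text
t 10.3 p [ 0.162  -0.9043  0.5276] q [-1.448  0.629  0.17   0.048  1.6   -0.14 ] F [-0.   0.6  0.3] gap 0.0853
tool x [ 0.228 -0.702  0.674] z [ 0.13  -0.665 -0.736]
1 [[ 0.228 -0.702  0.674]
 [ 0.13  -0.665 -0.736]]
-1 [[ 0.227 -0.712  0.665]
 [ 0.035 -0.676 -0.736]]
60 5 1.4 1 [ 1.48  1.56 -1.4 ]
60 5 1.4 -1 [ 1.48  1.56 -4.54]
60 5 1.8 1 [ 1.49  1.53 -1.8 ]
60 5 1.8 -1 [ 1.49  1.53 -4.94]
60 12 1.4 1 [ 1.36  1.58 -1.4 ]
60 12 1.4 -1 [ 1.36  1.58 -4.54]
60 12 1.8 1 [ 1.37  1.5  -1.79]
60 12 1.8 -1 [ 1.37  1.5  -4.93]
80 5 1.4 1 [ 1.54  1.91 -1.42]
80 5 1.4 -1 [ 1.54  1.91 -4.56]
80 5 1.8 1 [ 1.41  1.87 -1.84]
80 5 1.8 -1 [ 1.41  1.87 -4.98]
80 12 1.4 1 [ 1.41  1.92 -1.46]
80 12 1.4 -1 [ 1.41  1.92 -4.6 ]
80 12 1.8 1 [ 1.28  1.83 -1.87]
80 12 1.8 -1 [ 1.28  1.83 -5.01]
90 5 1.4 1 [ 1.57  2.08 -1.42]
90 5 1.4 -1 [ 1.57  2.08 -4.57]
90 5 1.8 1 [ 1.35  2.03 -1.87]
90 5 1.8 -1 [ 1.35  2.03 -5.02]
90 12 1.4 1 [ 1.43  2.09 -1.49]
90 12 1.4 -1 [ 1.43  2.09 -4.63]
90 12 1.8 1 [ 1.23  1.99 -1.93]
90 12 1.8 -1 [ 1.23  1.99 -5.07]
```

Model matches; the target wrist angles are reachable (q4≈1.4, q5≈2, q6≈−1.5). Continuing the tilt.

Request:
play_rows(rows=[0.06,-0.42,0.42,0,1,0.06,-0.42,0.42,0,1,0.06,-0.42,0.42,0,1,0.06,-0.42,0.42,0,1,0.06,-0.42,0.42,0,1,0.06,-0.42,0.42,0,1,0.06,-0.42,0.42,0,1,0.06,-0.42,0.42,0,1])

```text
time_s: 11.3
position: [0.1653, -0.975, 0.6227]
tool_rot: [1.768, -1.333, 0.993]
ft_force: [-0.1, 0.4, 0.6]
finger_gap: 0.0855
```

Request:
play_rows(rows=[0.06,-0.42,0.42,0,1,0.06,-0.42,0.42,0,1,0.06,-0.42,0.42,0,1,0.06,-0.42,0.42,0,1,0.06,-0.42,0.42,0,1,0.06,-0.42,0.42,0,1])

```text
time_s: 12.05
position: [0.1671, -1.0147, 0.6879]
tool_rot: [1.572, -1.189, 1.142]
ft_force: [0.4, -0.3, 0.9]
finger_gap: 0.0856
```

```bash
python3 - <<'E'
from h import *
st()
E
```

```text
t 12.05 p [ 0.1671 -1.0147  0.6879] q [-1.464  0.644  0.17   0.084  0.996 -0.159] F [ 0.4 -0.3  0.9] gap 0.0856
tool x [ 0.136 -0.213  0.968] z [ 0.173 -0.956 -0.235]
```

Request:
play_rows(rows=[0.06,-0.42,0.42,0,1,0.06,-0.42,0.42,0,1,0.15,0.3,-0.25,0.1,1,0.2,0.48,-0.25,0.22,1,0.2,0.48,-0.25,0.22,1,0.2,0.48,-0.25,0.22,1,0.2,0.48,-0.25,0.22,1,0.2,0.48,-0.25,0.22,1])

```text
time_s: 13.05
position: [0.2792, -0.7686, 0.5631]
tool_rot: [2.107, -0.403, 1.747]
ft_force: [0.9, -0.5, -1.2]
finger_gap: 0.0854
```

```bash
python3 - <<'E'
from h import *
st()
E
```

```text
t 13.05 p [ 0.2792 -0.7686  0.5631] q [-1.657  0.143  1.094  1.277  1.26  -1.26 ] F [ 0.9 -0.5 -1.2] gap 0.0854
tool x [0.189 0.017 0.982] z [ 0.875 -0.457 -0.16 ]
```

Request:
play_rows(rows=[0.18,0.47,-0.25,0.22,1,0.18,0.47,-0.25,0.22,1,0.18,0.47,-0.25,0.22,1,0.18,0.47,-0.25,0.22,1,0.18,0.47,-0.25,0.22,1,0.18,0.47,-0.25,0.22,1])

```text
time_s: 13.8
position: [0.3856, -0.4806, 0.41]
tool_rot: [-2.06, -0.729, -1.814]
ft_force: [1.2, -0.1, 0.2]
finger_gap: 0.0851
```

```bash
python3 - <<'E'
from h import *
st()
E
```

```text
t 13.8 p [ 0.3856 -0.4806  0.41  ] q [-1.467  0.288  1.201  1.435  2.048 -1.666] F [ 1.2 -0.1  0.2] gap 0.0851
tool x [0.074 0.174 0.982] z [ 0.829  0.536 -0.158]
```

Request:
play_rows(rows=[0.19,0.42,-0.25,0.22,1,0.19,0.42,-0.25,0.22,1,0.19,0.42,-0.25,0.22,1,0.19,0.42,-0.25,0.22,1,0.19,0.36,-0.25,0.22,1,0.1,0.3,-0.25,0.1,1,0,0,0,0,0,0,0,0,0,0])

```text
time_s: 14.8
position: [0.497, -0.239, 0.2519]
tool_rot: [-1.295, -1.392, -1.223]
ft_force: [0.0, -0.7, -0.7]
finger_gap: 0.0516
```

```bash
python3 - <<'E'
from h import *
st()
cv2.imwrite("pics/side2.png",bot.get_image("side"))
E
```

```text
t 14.8 p [ 0.497  -0.239   0.2519] q [-0.915  0.594  1.092  1.2    2.402 -2.031] F [ 0.  -0.7 -0.7] gap 0.0516
tool x [-0.1    0.16   0.982] z [ 0.033  0.987 -0.158]
```

View pics/side2.png

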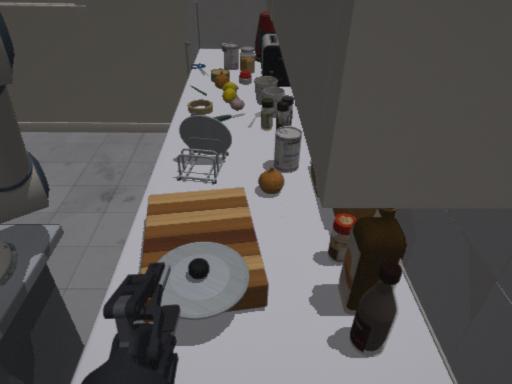

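The side view shows the lid overhanging the near edge of the block (rim bottom near (200,312)). The gripper is horizontal and on the near side, clear of everything. I'll descend outside the rim.

Request:
play_rows(rows=[0,0,-0.3,0,0,0,0,-0.35,0,0,0,0,-0.35,0,0,0,0,-0.3,0,0,0,0,-0.2,0,0,0,0,0,0,0])

```text
time_s: 15.6
position: [0.4943, -0.2485, 0.1044]
tool_rot: [-1.317, -1.4, -1.238]
ft_force: [0.0, 0.1, 0.1]
finger_gap: 0.0427
```

```bash
python3 - <<'E'
from h import *
st()
E
```

```text
t 15.6 p [ 0.4943 -0.2485  0.1044] q [-0.932  0.746  1.146  1.004  2.299 -2.309] F [0.  0.1 0.1] gap 0.0427
tool x [-0.106  0.175  0.979] z [ 0.054  0.984 -0.17 ]
```

Request:
play_rows(rows=[0.05,0.05,-0.2,0,0,0.02,0.05,-0.1,0,0,0,0,0,0,0,0,0,0,0,0])

```text
time_s: 16.1
position: [0.5025, -0.2388, 0.0753]
tool_rot: [-1.318, -1.405, -1.239]
ft_force: [-0.0, -0.1, -0.5]
finger_gap: 0.0427
```

```bash
python3 - <<'E'
from h import *
s,M=st()
cv2.imwrite("pics/w4.png",bot.get_image("wrist"))
c=bot.camera_info("wrist")
for n,p in(("rim",[.503,-.151,.075]),("knobtop",[.503,-.066,.109]),("tcp",s["position"])): print(n,proj(c,p))
E
```

```text
t 16.1 p [ 0.5025 -0.2388  0.0753] q [-0.916  0.778  1.154  0.985  2.261 -2.348] F [-0.  -0.1 -0.5] gap 0.0427
tool x [-0.11   0.179  0.978] z [ 0.055  0.983 -0.174]
rim [272.23708888 192.8958386 ]
knobtop [312.21614689 172.88834031]
tcp [253.12629443 243.65501727]
```

View pics/w4.png

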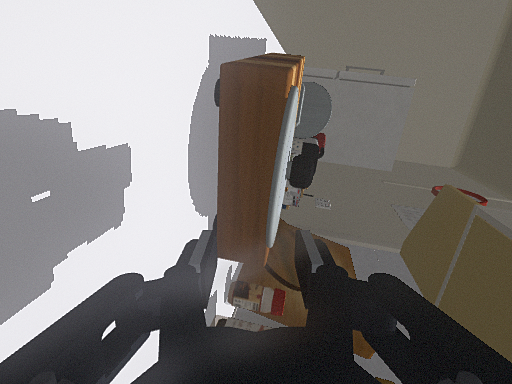

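The wrist view (rotated, right is up) shows the lid edge-on at cols 270–298, the knob at (310,165), and the jaws straddling the rim's height (fingers at cols 205 and 310). Advancing.

Request:
play_rows(rows=[0,0.25,-0.02,0,0,0,0.25,0,0,0,0,0.25,0,0,0,0,0.15,0,0,0,0,0,0,0,0,0,0,0,0,0])

```text
time_s: 16.9
position: [0.5031, -0.1482, 0.0759]
tool_rot: [-1.32, -1.412, -1.241]
ft_force: [0.4, -0.5, -0.2]
finger_gap: 0.0431
```

```bash
python3 - <<'E'
from h import *
st()
E
```

```text
t 16.9 p [ 0.5031 -0.1482  0.0759] q [-0.834  0.622  1.384  0.998  2.153 -2.381] F [ 0.4 -0.5 -0.2] gap 0.0431
tool x [-0.114  0.184  0.976] z [ 0.057  0.982 -0.178]
```

Request:
play_rows(rows=[0,0.2,-0.02,0,0,0,0.12,-0.02,0,0,0,0,0,0,0,0,0,0,0,0], newtons=50)

```text
time_s: 17.4
position: [0.5037, -0.1184, 0.072]
tool_rot: [-1.323, -1.413, -1.243]
ft_force: [0.0, -0.2, 0.9]
finger_gap: 0.0427
```

Request:
play_rows(rows=[0,0.05,0.01,0,-0.3,0,0,0,0,-0.5,0,0,0,0,-0.7,0,0,0,0,-1,0,0,0,0,-1,0,0,0,0,-1])

```text
time_s: 18.15
position: [0.503, -0.1138, 0.08]
tool_rot: [-1.309, -1.409, -1.253]
ft_force: [-1.1, 3.1, 9.7]
finger_gap: 0.0091
```

```bash
python3 - <<'E'
from h import *
st()
E
```

```text
t 18.15 p [ 0.503  -0.1138  0.08  ] q [-0.8    0.57   1.459  1.022  2.122 -2.385] F [-1.1  3.1  9.7] gap 0.0091
tool x [-0.122  0.173  0.977] z [ 0.058  0.984 -0.167]
```

Request:
play_rows(rows=[0,0,0,0,-1,0,0,0.05,0,-1,0,0,0.1,0,-1,0,0,0.15,0,-1,0,0,0.2,0,-1,0,0,0.2,0,-1,0,0,0,0,-1], newtons=100)

```text
time_s: 19.02
position: [0.5022, -0.113, 0.1611]
tool_rot: [-1.295, -1.406, -1.26]
ft_force: [-0.0, -0.2, -3.2]
finger_gap: 0.0048
```

```bash
python3 - <<'E'
from h import *
st()
cv2.imwrite("pics/c5.png",cv2.hconcat([cv2.resize(bot.get_image("wrist"),(400,300)),cv2.resize(bot.get_image("side"),(400,300))]))
E
```

```text
t 19.02 p [ 0.5022 -0.113   0.1611] q [-0.8    0.458  1.452  1.1    2.189 -2.262] F [-0.  -0.2 -3.2] gap 0.0048
tool x [-0.128  0.162  0.978] z [ 0.054  0.986 -0.156]
```

View pics/c5.png

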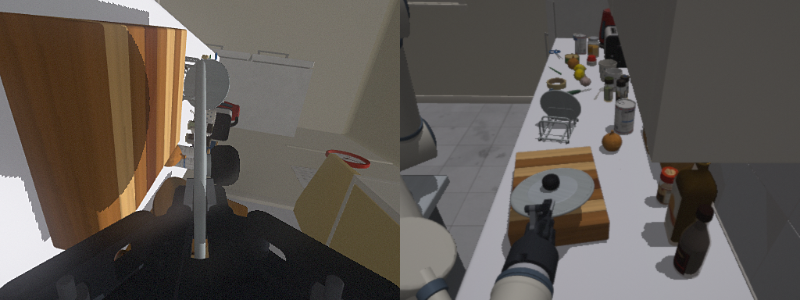

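The lid is pinched by its rim and off the block (ΔFz ≈ −3.2 N, about 0.3 kg), with the knob free. To turn it upright I need the tool down again. I'll fit a kinematic model from the logged poses and predict which inward-limit pull does that.

```bash
cat > km.py <<'E'
import numpy as np
from scipy.optimize import least_squares
from scipy.spatial.transform import Rotation as R
D=np.array([[-1.407,.092,1.232,0,1.82,-.057,.131,-.585,.2305],[-.01182,-.19438,1.62951,.0003,1.71372,-.0247,.4924,.0283,.1616],[-.1971,-.1385,1.3160,-.0003,1.95718,-.2042,.50079,-.06544,.31007],[-1.3833,.84874,.16844,.0012,2.11427,-.0957,.18457,-.78851,.274],[-1.40658,.80771,.16903,.0057,2.0895,-.1166,.16795,-.79522,.3073],[-1.431,.679,.17,.026,1.886,-.131,.1605,-.8378,.4303],[-1.448,.629,.17,.048,1.6,-.14,.162,-.9043,.5276],[-1.464,.644,.17,.084,.996,-.159,.1671,-1.0147,.6879],[-1.657,.143,1.094,1.277,1.26,-1.26,.2792,-.7686,.5631],[-1.467,.288,1.201,1.435,2.048,-1.666,.3856,-.4806,.41],[-.915,.594,1.092,1.2,2.402,-2.031,.497,-.239,.2519],[-.932,.746,1.146,1.004,2.299,-2.309,.4943,-.2485,.1044],[-.8,.458,1.452,1.1,2.189,-2.262,.5022,-.113,.1611]])
r=lambda a,t:R.from_euler(a,t)
def fk(q,k,pts=False):
    A=r('z',q[0]);B=A*r('y',q[1]);C=B*r('y',q[2]);W=C*r('z',q[3]);G=W*r('y',q[4])
    sh=A.apply([k[0],0,k[1]]);el=sh+B.apply([0,0,k[2]]);wr=el+C.apply([k[3],k[7],k[4]]);p=wr+G.apply([k[6],0,k[5]])
    Rt=G*r('z',q[5]+np.pi);return (p,Rt,sh,el,wr) if pts else (p,Rt)
K=least_squares(lambda k:np.concatenate([fk(d[:6],k)[0]-d[6:] for d in D]),[0,.2,.35,0,.35,.2,0,.03]).x
lo=np.array([-2.87,-.86,.17,-1.51,.06,-2.65]);hi=np.array([2.87,2.18,2.46,4.65,2.69,2.65])
def step(q,sh,yaw,w=.35):
    p,Rt=fk(q,K);pt=p+0.1*np.array(sh);Rg=r('z',yaw*np.pi/4)*Rt
    f=lambda x:(lambda a,b:np.r_[a-pt,w*(b*Rg.inv()).as_rotvec()])(*fk(x,K))
    return least_squares(f,np.clip(q,lo+1e-4,hi-1e-4),bounds=(lo,hi)).x
def show(q):
    p,Rt,sh,el,wr=fk(q,K,True);M=Rt.as_matrix();print("p",p.round(3),"q",q.round(2),"z",M[:,2].round(2),"x",M[:,0].round(2),"wr",wr.round(2),"el",el.round(2))
E
python3 - <<'E'
from km import *
print(K.round(4),np.abs(np.concatenate([fk(d[:6],K)[0]-d[6:] for d in D])).max())
for w in(.2,.35,.6,1):
    q=D[4,:6]
    for i in range(8): q=step(q,[.06,-.4,.4],0,w)
    print(w,q.round(3),q[1]+q[2]+q[4])
E
```

```text
[ 1.000e-04  1.570e-01  3.728e-01  9.680e-02  5.583e-01  3.407e-01
 -1.000e-04  3.390e-02] 0.00047816881964116154
0.2 [-1.429  0.715  0.17   0.054  1.183 -0.13 ] 2.0685995039103093
0.35 [-1.431  0.682  0.17   0.04   1.571 -0.127] 2.423972772968507
0.6 [-1.43   0.689  0.17   0.025  1.899 -0.13 ] 2.7581014952061036
1 [-1.43   0.706  0.17   0.015  2.066 -0.134] 2.9419583017023605
```

Model is accurate to 0.5 mm, and orientation weight w≈0.6 reproduces the observed tilt. Now simulating pulls that bring the tool down.

```bash
cat > plan.py <<'E'
from km import *
import itertools
from concurrent.futures import ProcessPoolExecutor as P
def goto(q,tp,az,n=60):
    path=[]
    for i in range(n):
        p,Rt=fk(q,K);z=Rt.as_matrix()[:,2];d=np.array(tp)-p;a=(az-np.degrees(np.arctan2(z[1],z[0]))+180)%360-180
        if np.linalg.norm(d)<.003 and abs(a)<1:break
        m=max(1,np.linalg.norm(d)/.055,abs(a)/9.5)
        sh=d/m*10;yw=a/m/45;q=step(q,sh,yw,.6);path.append((sh,yw))
    return q,len(path)
def run(a):
    tp,az,d=a
    q0,n=goto(D[12,:6],tp,az)
    p,Rt=fk(q0,K)
    if np.linalg.norm(p-tp)>.01:return None
    q=q0;mn=9
    for i in range(24):
        q=step(q,.55*np.array(d)/np.linalg.norm(d),0,.6);p,Rt=fk(q,K);M=Rt.as_matrix();tip=p+.15*M[:,2];mn=min(mn,tip[2])
        if M[2,2]<-.995:break
    return M[2,2],i+1,tp,az,d,p.round(2),M[:,0].round(2),tip.round(2),round(mn,2),q.round(2)
if __name__=="__main__":
    jobs=[]
    for tp,azs in(((.45,-.35,.5),(0,-40,90)),((.35,-.4,.6),(-50,0)),((.3,-.5,.6),(-60,-20,60)),((.3,-.55,.8),(-60,0))):
        for az in azs:
            h=np.array(tp[:2])/np.hypot(*tp[:2])
            for rr,tt,zz in((-1,0,0),(-1,0,-1),(-1,0,1),(-1,1,0),(-1,-1,0),(0,0,-1),(1,0,0),(1,0,-1)):
                jobs.append((tp,az,(rr*h[0]-tt*h[1],rr*h[1]+tt*h[0],zz)))
    with P() as ex: res=[x for x in ex.map(run,jobs) if x]
    res.sort(key=lambda x:x[0])
    for x in res[:10]:print(round(x[0],3),*x[1:4],np.round(x[4],2),*x[5:])
E
time timeout 400 python3 plan.py
```

```text
-0.638 24 (0.3, -0.5, 0.6) -60 [-0.51  0.86  0.  ] [0.17 0.15 0.64] [ 0.43 -0.48  0.76] [0.23 0.05 0.54] 0.54 [ 1.39 -0.22  1.   -1.51  2.61  1.01]
-0.634 24 (0.35, -0.4, 0.6) -50 [-0.66  0.75  0.  ] [0.05 0.35 0.62] [ 0.49 -0.4   0.77] [0.13 0.27 0.52] 0.52 [ 1.76  0.21  0.61 -1.51  2.69  1.16]
-0.61 24 (0.35, -0.4, 0.6) -50 [-0.66  0.75 -1.  ] [ 0.24  0.06 -0.12] [ 0.5  -0.42  0.76] [ 0.28 -0.05 -0.21] -0.21 [ 1.07 -0.08  2.36 -0.67  1.54  2.21]
-0.605 24 (0.45, -0.35, 0.5) -40 [-0.79  0.61  0.  ] [-0.06  0.42  0.56] [ 0.53 -0.29  0.8 ] [0.04 0.35 0.46] 0.46 [ 1.98  0.36  0.57 -1.38  2.69  1.36]
-0.556 24 (0.45, -0.35, 0.5) -40 [ 0.  0. -1.] [ 0.44 -0.5  -0.64] [ 0.45 -0.36  0.82] [ 0.56 -0.54 -0.72] -0.72 [-1.25  1.69  1.17  2.04  0.82 -2.65]
-0.544 24 (0.35, -0.4, 0.6) -50 [ 0.  0. -1.] [ 0.34 -0.57 -0.52] [ 0.37 -0.43  0.83] [ 0.45 -0.63 -0.6 ] -0.6 [-1.43  1.38  1.47  2.05  0.84 -2.65]
-0.541 24 (0.3, -0.55, 0.8) -60 [-0.48  0.88 -1.  ] [-0.1  -0.31  0.14] [ 0.4  -0.36  0.84] [-0.01 -0.39  0.06] 0.06 [-2.87 -0.59  2.25  0.88  2.   -1.98]
-0.541 24 (0.45, -0.35, 0.5) -40 [-0.79  0.61 -1.  ] [ 0.23  0.07 -0.34] [ 0.52 -0.27  0.81] [ 0.3  -0.03 -0.42] -0.42 [ 1.25  0.84  2.07 -0.82  1.15  2.65]
-0.45 24 (0.3, -0.5, 0.6) -60 [ 0.  0. -1.] [ 0.22 -0.64 -0.51] [ 0.22 -0.43  0.88] [ 0.32 -0.72 -0.58] -0.58 [-1.68  1.44  1.41  2.    0.96 -2.65]
-0.439 24 (0.3, -0.5, 0.6) -60 [-0.51  0.86 -1.  ] [ 0.3  -0.12 -0.2 ] [ 0.34 -0.35  0.87] [ 0.34 -0.25 -0.27] -0.27 [ 0.54  0.4   2.33 -1.15  1.25  2.5 ]
real	0m18.955s
user	1m10.796s
sys	0m0.227s
```

```bash
cat > beam.py <<'E'
from plan import *
dirs=[np.array(d)/np.linalg.norm(d)*.55 for d in itertools.product((-1,0,1),repeat=3) if any(d)]
def ok(q):
    p,Rt,sh,el,wr=fk(q,K,True);M=Rt.as_matrix();z,y=M[:,2],M[:,1]
    pts=[p,p+.14*z,p+.05*z+.085*y,p+.05*z-.085*y,p+.05*z+.05*M[:,0],p-.2*z]
    for P_ in pts:
        if P_[2]<.2 or P_[1]>-.08 or np.hypot(P_[0],P_[1])<.27 or (P_[0]>.5 and P_[2]>.42) or P_[0]>.62:return False
    return q[4]<2.35 and wr[2]<1.15 and el[0]<.5 and abs(q[5])<2.6
def ext(a):
    q,h=a;out=[]
    for i,d in enumerate(dirs):
        for yw in (0,):
            x=q;g=True
            for _ in range(3):
                x=step(x,d,yw,.6)
                if not ok(x):g=False;break
            if g:out.append((fk(x,K)[1].as_matrix()[2,2],x,h+[i]))
    return out
if __name__=="__main__":
    for tp,az in(((.3,-.5,.6),-60),((.35,-.4,.5),-60),((.3,-.5,.6),0),((.15,-.6,.7),-75),((.45,-.3,.45),30)):
        q0,n=goto(D[12,:6],tp,az);B=[(0,q0,[])]
        if np.linalg.norm(fk(q0,K)[0]-tp)>.01:print("no");continue
        with P() as ex:
          for it in range(14):
            C=sum(ex.map(ext,[(b[1],b[2]) for b in B]),[])
            if not C:break
            C.sort(key=lambda c:c[0]);N=[]
            for c in C:
                if all(np.linalg.norm(fk(c[1],K)[0]-fk(b[1],K)[0])>.04 for b in N):N.append(c)
                if len(N)>=14:break
            B=N
            if B[0][0]<-.99:break
        print(tp,az,n,"->",round(B[0][0],3),it+1);show(q0);show(B[0][1]);print([np.sign(dirs[i]).astype(int).tolist() for i in B[0][2]],flush=True)
E
time timeout 560 python3 beam.py
```

```text
(0.3, -0.5, 0.6) -60 16 -> -0.929 14
p [ 0.3 -0.5  0.6] q [-1.15 -0.81  1.77  0.14  0.77 -0.25] z [ 0.49 -0.85 -0.16] x [ 0.2  -0.07  0.98] wr [ 0.13 -0.21  0.65] el [-0.11  0.25  0.41]
p [-0.351 -0.254  0.334] q [-2.87 -0.26  1.43  0.41  2.09 -1.74] z [ 0.23 -0.29 -0.93] x [ 0.55 -0.75  0.37] wr [-0.43 -0.15  0.65] el [0.09 0.03 0.52]
[[-1, 1, -1], [0, 1, 0], [-1, 1, -1], [-1, 1, -1], [-1, 0, -1], [-1, 1, -1], [-1, 1, -1], [-1, 1, -1], [1, 1, 0], [0, 1, -1], [-1, 1, -1], [-1, 0, 0], [-1, 0, 0], [-1, 1, 0]]
(0.35, -0.4, 0.5) -60 38 -> -0.932 14
p [ 0.352 -0.401  0.501] q [-0.73 -0.86  1.83 -0.34  1.05  0.13] z [ 0.46 -0.8  -0.4 ] x [ 0.34 -0.25  0.91] wr [ 0.2  -0.13  0.64] el [-0.21  0.19  0.4 ]
p [ 0.128 -0.327  0.335] q [-1.36 -0.86  1.8   0.07  1.84 -0.42] z [ 0.14 -0.33 -0.93] x [ 0.59 -0.73  0.35] wr [ 0.08 -0.21  0.65] el [-0.06  0.28  0.4 ]
[[-1, 0, -1], [-1, 1, 0], [-1, 1, 0], [0, 1, -1], [0, 1, -1], [-1, 0, -1], [0, 1, 0], [-1, 1, -1], [-1, -1, 1], [0, 1, -1], [1, -1, 1], [-1, 1, -1], [0, -1, 0], [0, 1, 0]]
(0.3, -0.5, 0.6) 0 12 -> -0.202 14
p [ 0.3 -0.5  0.6] q [-1.71 -0.1
[... 804 characters left out ...]
 1, 0], [-1, 1, -1], [-1, 1, -1], [-1, 1, -1], [0, 1, -1], [0, 1, -1], [-1, 1, -1], [0, 1, -1], [-1, 1, 0], [-1, 0, 0], [-1, 1, 0], [0, 1, 0]]
(0.45, -0.3, 0.45) 30 7 -> -0.156 14
p [ 0.45 -0.3   0.45] q [-1.31 -0.2   1.63  1.45  1.85 -1.61] z [ 0.86  0.49 -0.16] x [0.06 0.2  0.98] wr [ 0.16 -0.47  0.5 ] el [-0.02  0.07  0.52]
p [ 0.143 -0.465  0.333] q [-1.85  0.27  1.37  1.29  2.35 -1.95] z [ 0.86  0.49 -0.16] x [0.06 0.2  0.98] wr [-0.15 -0.63  0.39] el [-0.03 -0.09  0.52]
[[-1, 0, -1], [0, -1, 0], [-1, 1, 0], [-1, -1, -1], [1, -1, 0], [-1, 1, 1], [1, -1, -1], [-1, 1, 1], [1, -1, -1], [-1, 1, 1], [1, -1, -1], [-1, 1, 1], [1, -1, -1], [-1, 1, 1]]
real	5m50.648s
user	19m28.452s
sys	0m0.723s
```

```bash
cat > fast.py <<'E'
from km import *
from scipy.optimize import lsq_linear
import itertools
from concurrent.futures import ProcessPoolExecutor as P
def rz(t):c,s=np.cos(t),np.sin(t);return np.array([[c,-s,0],[s,c,0],[0,0,1.]])
def ry(t):c,s=np.cos(t),np.sin(t);return np.array([[c,0,s],[0,1,0],[-s,0,c]])
def jac(q):
    A=rz(q[0]);B=A@ry(q[1]);C=B@ry(q[2]);W=C@rz(q[3]);G=W@ry(q[4])
    sh=A@[K[0],0,K[1]];el=sh+B@[0,0,K[2]];wr=el+C@[K[3],K[7],K[4]];p=wr+G@[K[6],0,K[5]]
    ax=[np.array([0,0,1.]),A[:,1],B[:,1],C[:,2],W[:,1],G[:,2]];o=[0*p,sh,el,wr,wr,wr]
    J=np.array([np.r_[np.cross(a,p-c),a] for a,c in zip(ax,o)]).T
    return p,G@rz(q[5]+np.pi),J,wr,el
def fstep(q,sh,yaw=0,w=.6,it=3):
    p,Rt=jac(q)[:2];pt=p+.1*np.asarray(sh);Rg=rz(yaw*np.pi/4)@Rt;q=np.clip(q,lo,hi)
    S=np.r_[1,1,1,w,w,w]
    for _ in range(it):
        p,Rt,J=jac(q)[:3];e=np.r_[pt-p,R.from_matrix(Rg@Rt.T).as_rotvec()]
        dq=lsq_linear(J*S[:,None],e*S,(np.maximum(lo-q,-.25)-1e-9,np.minimum(hi-q,.25)+1e-9)).x;q=q+dq
    return q
def goto(q,tp,az,n=50):
    rows=[]
    for i in range(n):
        p,Rt=jac(q)[:2];z=Rt[:,2];d=np.array(tp)-p;a=(az-np.degrees(np.arctan2(z[1],z[0]))+180)%360-180
        if np.linalg.norm(d)<.004 and abs(a)<1.5:break
        m=max(1,np.linalg.norm(d)/.055,abs(a)/9.5);q=fstep(q,d/m*10,a/m/45);rows.append(q)
    return q,rows
def ok(q,zmin=.17):
    p,M,_,wr,el=jac(q);z,y=M[:,2],M[:,1]
    for P_ in(p,p+.14*z,p+.05*z+.085*y,p+.05*z-.085*y,p-.15*z):
        if P_[2]<zmin or P_[1]>-.02 or np.hypot(P_[0],P_[1])<.24 or (P_[0]>.5 and P_[2]>.42) or P_[0]>.62:return False
    return q[4]<2.4 and abs(q[5])<2.6 and q[0]>-2.4
def cost(q):
    M=jac(q)[1];return abs(M[2,0])+.15*(1+M[2,2])
def ext(a):
    q,h=a;out=[];p=jac(q)[0];r_=np.r_[p[:2]/np.hypot(*p[:2]),0];t=np.array([-r_[1],r_[0],0]);z=np.array([0,0,1.])
    for k in range(12):
        for tt in(-.5,0,.5):
            d=np.cos(k*np.pi/6)*r_+np.sin(k*np.pi/6)*z+tt*t;d=.55*d/np.linalg.norm(d);d=d.round(2);x=q;g=1
            for _ in range(2):
                x=fstep(x,d)
                if not ok(x):g=0;break
            if g:out.append((cost(x),x,h+[d.tolist()]))
    return out
def beam(q0,n=22,width=16,stop=.08):
    B=[(9,q0,[])];best=B[0]
    with P() as ex:
      for it in range(n):
        C=sorted(sum(ex.map(ext,[(b[1],b[2]) for b in B]),[]),key=lambda c:c[0]);N=[]
        for c in C:
            if all(np.linalg.norm(jac(c[1])[0]-jac(b[1])[0])>.03 for b in N):N.append(c)
            if len(N)>=width:break
        if not N:break
        B=N
        if B[0][0]<best[0]:best=B[0]
        if best[0]<stop:break
    return best
E
cat > b2.py <<'E'
from fast import *
if __name__=="__main__":
    q=D[4,:6]
    for i in range(8): q=fstep(q,[.06,-.4,.4])
    print(q.round(3))
    for tp,az in(((.25,-.45,.55),-60),((.15,-.55,.65),-75),((.4,-.3,.45),-40),((.3,-.6,.3),-60)):
        q0,rows=goto(D[12,:6],tp,az);b=beam(q0);print(tp,az,len(rows),round(b[0],3),len(b[2])*2);show(q0);show(b[1]);print(b[2],flush=True)
E
time timeout 500 python3 b2.py
```

```text
[-1.43   0.689  0.17   0.025  1.899 -0.13 ]
(0.25, -0.45, 0.55) -60 31 0.097 44
p [ 0.251 -0.453  0.552] q [-1.25 -0.86  1.72  0.21  1.15 -0.29] z [ 0.46 -0.79 -0.41] x [ 0.3  -0.29  0.91] wr [ 0.1  -0.18  0.69] el [-0.09  0.27  0.4 ]
p [ 0.059 -0.26   0.311] q [-1.48 -0.86  1.8   0.01  2.09 -0.53] z [ 0.01 -0.11 -0.99] x [ 0.58 -0.81  0.1 ] wr [ 0.05 -0.22  0.65] el [-0.02  0.28  0.4 ]
[[-0.23, 0.42, -0.27], [-0.23, 0.42, -0.27], [-0.23, 0.42, -0.27], [0.02, 0.49, -0.25], [-0.27, 0.39, -0.27], [-0.28, 0.39, -0.27], [-0.35, 0.04, -0.43], [-0.14, 0.24, -0.48], [-0.26, 0.4, -0.27], [-0.34, 0.07, -0.43], [-0.21, 0.43, -0.27], [-0.21, 0.43, -0.27], [-0.22, 0.42, -0.27], [-0.22, 0.42, -0.27], [-0.1, -0.33, 0.43], [-0.09, 0.26, -0.48], [-0.08, -0.48, 0.25], [-0.1, 0.46, -0.27], [0.33, -0.36, 0.25], [-0.17, 0.45, -0.27], [-0.08, -0.49, 0.25], [-0.1, 0.47, -0.27]]
(0.15, -0.55, 0.65) -75 17 0.077 38
p [ 0.152 -0.548  0.648] q [-1.46 -0.78  1.66  0.21  0.87 -0.3 ] z [ 0.27 -0.95 -0.16] x [ 0.17 -0.12  0.98] wr [ 0.06 -0.22  0.7 ] el [-0.03  0.26  0.42]
p [ 0.092 -0.237  0.313] q [-1.25 -0.86 
[... 1330 characters left out ...]
5] el [-0.07  0.21  0.46]
p [ 0.106 -0.334  0.366] q [-1.23 -0.6   1.57 -0.15  2.04 -0.28] z [-0.08 -0.17 -0.98] x [ 0.53 -0.85  0.1 ] wr [ 0.13 -0.28  0.7 ] el [-0.07  0.2   0.47]
[[-0.12, 0.25, 0.48], [0.03, 0.49, 0.25], [-0.25, 0.41, 0.27], [-0.29, 0.47, 0.0], [-0.26, 0.4, -0.27], [-0.44, 0.21, -0.25], [-0.23, 0.41, -0.27], [-0.24, 0.41, -0.27], [-0.43, 0.23, -0.25], [-0.21, 0.43, -0.27], [-0.21, 0.43, -0.27], [-0.13, 0.24, -0.48], [-0.23, 0.42, -0.27], [-0.34, 0.09, -0.43], [-0.19, 0.44, -0.27], [-0.11, 0.25, -0.48], [-0.21, 0.43, -0.27], [-0.22, 0.42, -0.27], [-0.03, 0.55, 0.0], [-0.47, 0.14, -0.25], [-0.45, 0.21, -0.25], [-0.04, -0.49, 0.25]]
real	3m42.693s
user	12m24.610s
sys	0m0.716s
```

Pulling the TCP inward and downward at the J2 limit brings the tool to within a few degrees of down in about 40 rows. First I'll raise and swing the lid away from the block.

Request:
play_rows(rows=[0,-0.1,0.4,0,-1,0,-0.2,0.4,0,-1,-0.08,-0.2,0.3,-0.15,-1,-0.08,-0.15,0.2,-0.21,-1,-0.08,-0.12,0.1,-0.21,-1,-0.08,-0.12,0.1,-0.21,-1,-0.08,-0.12,0.1,-0.21,-1,-0.08,-0.12,0.1,-0.21,-1])

```text
time_s: 20.12
position: [0.4518, -0.2282, 0.3237]
tool_rot: [-2.065, -0.716, -1.84]
ft_force: [0.0, 0.5, -2.7]
finger_gap: 0.0042
```

```bash
python3 - <<'E'
from h import *
st()
E
```

```text
t 20.12 p [ 0.4518 -0.2282  0.3237] q [-1.262 -0.31   1.956  1.401  1.8   -1.798] F [ 0.   0.5 -2.7] gap 0.0042
tool x [0.064 0.174 0.983] z [ 0.842  0.519 -0.147]
```

Request:
play_rows(rows=[-0.1,-0.12,0.1,-0.21,-1,-0.1,-0.12,0.1,-0.21,-1,-0.1,-0.1,0.1,-0.21,-1,-0.1,-0.1,0.1,-0.21,-1,-0.1,-0.1,0.1,-0.21,-1,-0.1,-0.1,0.1,-0.21,-1,-0.05,-0.1,0.1,-0.2,-1,0,0,0,-0.1,-1])

```text
time_s: 21.12
position: [0.4329, -0.4315, 0.3802]
tool_rot: [2.052, -0.567, 1.666]
ft_force: [0.8, -0.3, -5.1]
finger_gap: 0.005
```

```bash
cat > b3.py <<'E'
from fast import *
from h import st
if __name__=="__main__":
    s,M=st();q=np.array(s["q"]);b=beam(q,20,14,.1);print(round(b[0],3));show(b[1]);print(b[2])
    x=q
    for i,d in enumerate(b[2]):
        x=fstep(fstep(x,d),d);p,M=jac(x)[:2];print(i,p.round(3),"z",M[:,2].round(2),"xz",M[2,0].round(2),x.round(2))
E
timeout 200 python3 b3.py
```

```text
t 21.12 p [ 0.4329 -0.4315  0.3802] q [-1.099 -0.855  2.183  0.869  0.641 -0.931] F [ 0.8 -0.3 -5.1] gap 0.005
tool x [ 0.192 -0.042  0.98 ] z [ 0.802 -0.568 -0.182]
0.12
p [ 0.248 -0.105  0.309] q [-0.48 -0.86  1.81 -0.04  2.07 -0.06] z [ 0.09 -0.08 -0.99] x [ 0.9  -0.43  0.12] wr [ 0.22 -0.08  0.65] el [-0.25  0.13  0.4 ]
[[-0.17, 0.52, 0.0], [-0.21, 0.51, 0.0], [-0.44, 0.33, 0.0], [-0.18, 0.46, -0.25], [-0.45, 0.32, 0.0], [-0.25, 0.49, 0.0], [-0.23, 0.44, -0.25], [-0.49, 0.25, 0.0], [-0.43, 0.21, -0.27], [-0.49, 0.25, 0.0], [-0.42, 0.22, -0.27], [-0.43, 0.21, -0.27], [-0.43, 0.21, -0.27], [-0.43, 0.21, -0.27], [-0.43, 0.21, -0.27], [-0.43, 0.21, -0.27], [-0.43, 0.21, -0.27], [-0.43, 0.21, -0.27], [-0.43, 0.2, -0.27], [-0.43, 0.2, -0.27]]
0 [ 0.458 -0.403  0.389] z [ 0.81 -0.54 -0.21] xz 0.98 [-1.   -0.86  2.15  0.72  0.64 -0.78]
1 [ 0.483 -0.37   0.403] z [ 0.82 -0.52 -0.24] xz 0.97 [-0.88 -0.86  2.11  0.52  0.64 -0.57]
2 [ 0.461 -0.375  0.421] z [ 0.82 -0.5  -0.28] xz 0.96 [-0.98 -0.86  2.05  0.61  0.78 -0.65]
3 [ 0.49  -0.344  0.387] z [ 0.82 -0.47 -0.32] xz 0.95 [-0.84 -0.86  2
[... 820 characters left out ...]
0.61 [-0.61 -0.86  1.75  0.08  1.6  -0.14]
13 [ 0.358 -0.179  0.396] z [ 0.49 -0.26 -0.83] xz 0.55 [-0.61 -0.86  1.74  0.07  1.68 -0.14]
14 [ 0.338 -0.168  0.383] z [ 0.43 -0.23 -0.87] xz 0.48 [-0.6  -0.86  1.74  0.05  1.76 -0.14]
15 [ 0.318 -0.157  0.37 ] z [ 0.36 -0.2  -0.91] xz 0.41 [-0.59 -0.86  1.74  0.04  1.83 -0.13]
16 [ 0.298 -0.145  0.356] z [ 0.3  -0.17 -0.94] xz 0.34 [-0.58 -0.86  1.75  0.02  1.9  -0.12]
17 [ 0.28  -0.131  0.342] z [ 0.23 -0.14 -0.96] xz 0.27 [-0.55 -0.86  1.76  0.    1.97 -0.11]
18 [ 0.263 -0.119  0.326] z [ 0.16 -0.11 -0.98] xz 0.19 [-0.52 -0.86  1.78 -0.02  2.02 -0.09]
19 [ 0.248 -0.105  0.309] z [ 0.09 -0.08 -0.99] xz 0.12 [-0.48 -0.86  1.81 -0.04  2.07 -0.06]
```

Request:
play_rows(rows=[-0.17,0.52,0,0,-1,-0.17,0.52,0,0,-1,-0.2,0.5,0,0,-1,-0.2,0.5,0,0,-1,-0.44,0.33,0,0,-1,-0.44,0.33,0,0,-1,-0.18,0.46,-0.25,0,-1,-0.18,0.46,-0.25,0,-1])

```text
time_s: 22.12
position: [0.5043, -0.3285, 0.3467]
tool_rot: [2.286, -0.553, 1.565]
ft_force: [0.2, 0.2, -3.6]
finger_gap: 0.0049
```

Request:
play_rows(rows=[-0.45,0.32,0,0,-1,-0.45,0.32,0,0,-1,-0.25,0.49,0,0,-1,-0.25,0.49,0,0,-1,-0.23,0.44,-0.25,0,-1,-0.23,0.44,-0.25,0,-1,-0.49,0.25,0,0,-1,-0.49,0.25,0,0,-1])

```text
time_s: 23.12
position: [0.5158, -0.1434, 0.314]
tool_rot: [2.477, -0.627, 1.277]
ft_force: [-0.3, 0.6, -3.7]
finger_gap: 0.0049
```

```bash
python3 - <<'E'
from h import *
st()
E
```

```text
t 23.12 p [ 0.5158 -0.1434  0.314 ] q [-0.104 -0.854  2.066 -0.428  1.056  0.43 ] F [-0.3  0.6 -3.7] gap 0.0049
tool x [ 0.514 -0.248  0.821] z [ 0.698 -0.436 -0.568]
```

```bash
sed -i 's/P_\[1\]>-.02/P_[1]>.02/' fast.py; timeout 200 python3 b3.py
```

```text
t 23.12 p [ 0.5158 -0.1434  0.314 ] q [-0.104 -0.854  2.066 -0.428  1.056  0.43 ] F [-0.3  0.6 -3.7] gap 0.0049
tool x [ 0.514 -0.248  0.821] z [ 0.698 -0.436 -0.568]
0.077
p [ 0.172 -0.187  0.319] q [-0.91 -0.86  1.79 -0.05  2.12 -0.34] z [ 0.03 -0.1  -0.99] x [ 0.83 -0.55  0.08] wr [ 0.16 -0.15  0.66] el [-0.17  0.22  0.4 ]
[[-0.54, -0.11, 0.0], [-0.55, -0.07, 0.0], [-0.55, -0.04, 0.0], [-0.55, 0.0, 0.0], [-0.49, 0.02, -0.25], [-0.37, 0.3, -0.27], [-0.38, 0.29, -0.27], [-0.38, 0.28, -0.27], [-0.49, 0.03, -0.25], [-0.35, 0.32, -0.27], [-0.48, 0.08, -0.25], [-0.51, 0.21, 0.0], [0.33, -0.1, 0.43], [-0.17, 0.22, -0.48], [-0.05, -0.34, 0.43], [-0.13, 0.24, -0.48], [0.02, 0.49, -0.25]]
0 [ 0.489 -0.168  0.333] z [ 0.65 -0.45 -0.61] xz 0.79 [-0.18 -0.86  2.01 -0.37  1.16  0.34]
1 [ 0.457 -0.19   0.358] z [ 0.6  -0.46 -0.66] xz 0.75 [-0.26 -0.86  1.93 -0.31  1.27  0.24]
2 [ 0.418 -0.213  0.387] z [ 0.54 -0.46 -0.7 ] xz 0.7 [-0.38 -0.86  1.85 -0.23  1.39  0.12]
3 [ 0.368 -0.234  0.421] z [ 0.49 -0.45 -0.75] xz 0.66 [-0.55 -0.86  1.75 -0.12  1.53 -0.03]
4 [ 0.328 -0.265  0.408] z [ 0.45 -0.4
[... 474 characters left out ...]
 0.26 [-0.71 -0.86  1.78 -0.09  1.94 -0.17]
10 [ 0.196 -0.229  0.32 ] z [ 0.1  -0.2  -0.97] xz 0.2 [-0.94 -0.86  1.8  -0.04  1.98 -0.37]
11 [ 0.126 -0.234  0.352] z [ 0.07 -0.15 -0.99] xz 0.14 [-1.23 -0.86  1.73  0.02  2.11 -0.63]
12 [ 0.192 -0.254  0.438] z [ 0.07 -0.15 -0.99] xz 0.14 [-1.01 -0.61  1.43 -0.02  2.16 -0.43]
13 [ 0.161 -0.214  0.344] z [ 0.07 -0.15 -0.99] xz 0.14 [-1.03 -0.86  1.74 -0.02  2.1  -0.45]
14 [ 0.151 -0.282  0.43 ] z [ 0.07 -0.15 -0.99] xz 0.14 [-1.2  -0.62  1.45  0.01  2.15 -0.6 ]
15 [ 0.127 -0.238  0.337] z [ 0.07 -0.14 -0.99] xz 0.13 [-1.22 -0.86  1.76  0.02  2.09 -0.62]
16 [ 0.172 -0.187  0.319] z [ 0.03 -0.1  -0.99] xz 0.08 [-0.91 -0.86  1.79 -0.05  2.12 -0.34]
```

Request:
play_rows(rows=[-0.54,-0.11,0,0,-1,-0.54,-0.11,0,0,-1,-0.55,-0.07,0,0,-1,-0.55,-0.07,0,0,-1,-0.55,-0.04,0,0,-1,-0.55,-0.04,0,0,-1,-0.55,0,0,0,-1,-0.55,0,0,0,-1])

```text
time_s: 24.12
position: [0.3701, -0.226, 0.3902]
tool_rot: [2.619, -0.722, 0.852]
ft_force: [-0.6, -0.7, -3.8]
finger_gap: 0.0049
```

Request:
play_rows(rows=[-0.49,0.02,-0.25,0,-1,-0.49,0.02,-0.25,0,-1,-0.37,0.3,-0.27,0,-1,-0.37,0.3,-0.27,0,-1,-0.38,0.29,-0.27,0,-1,-0.38,0.29,-0.27,0,-1,-0.38,0.28,-0.27,0,-1])

```text
time_s: 25.0
position: [0.3042, -0.1952, 0.3169]
tool_rot: [2.773, -0.792, 0.479]
ft_force: [0.6, 1.3, -3.1]
finger_gap: 0.0048
```

```bash
timeout 200 python3 b3.py
```

```text
t 25.0 p [ 0.3042 -0.1952  0.3169] q [-0.552 -0.855  1.837 -0.122  1.782 -0.044] F [ 0.6  1.3 -3.1] gap 0.0048
tool x [ 0.802 -0.472  0.366] z [ 0.249 -0.293 -0.923]
0.057
p [ 0.157 -0.197  0.317] q [-0.96 -0.86  1.79 -0.06  2.13 -0.43] z [ 0.  -0.1 -1. ] x [ 0.84 -0.54  0.06] wr [ 0.16 -0.16  0.66] el [-0.16  0.23  0.4 ]
[[-0.49, 0.02, 0.25], [-0.36, 0.32, -0.27], [-0.49, 0.08, -0.25], [0.04, 0.35, -0.43], [0.15, 0.19, 0.49], [-0.33, -0.1, -0.43], [-0.49, 0.08, -0.25]]
0 [ 0.235 -0.209  0.387] z [ 0.22 -0.27 -0.94] xz 0.33 [-0.8  -0.86  1.69 -0.04  1.95 -0.26]
1 [ 0.223 -0.184  0.377] z [ 0.16 -0.23 -0.96] xz 0.26 [-0.73 -0.86  1.69 -0.07  2.03 -0.21]
2 [ 0.172 -0.213  0.368] z [ 0.11 -0.19 -0.98] xz 0.19 [-1.01 -0.86  1.7  -0.01  2.08 -0.45]
3 [ 0.222 -0.173  0.308] z [ 0.07 -0.15 -0.99] xz 0.14 [-0.69 -0.86  1.81 -0.08  2.03 -0.17]
4 [ 0.252 -0.135  0.406] z [ 0.07 -0.15 -0.99] xz 0.14 [-0.49 -0.7   1.54 -0.13  2.16  0.  ]
5 [ 0.204 -0.166  0.332] z [ 0.05 -0.14 -0.99] xz 0.12 [-0.72 -0.86  1.77 -0.08  2.1  -0.2 ]
6 [ 0.157 -0.197  0.317] z [ 0.  -0.1 -1. ] xz 0.06 [-0.96 -0.86  1.79 -0.06  2.13 -0.43]
```

Request:
play_rows(rows=[-0.49,0.02,0.25,0,-1,-0.49,0.02,0.25,0,-1,-0.36,0.32,-0.27,0,-1,-0.36,0.32,-0.27,0,-1,-0.49,0.08,-0.25,0,-1,-0.49,0.08,-0.25,0,-1])

```text
time_s: 25.75
position: [0.1781, -0.2046, 0.3668]
tool_rot: [2.883, -0.798, 0.223]
ft_force: [0.8, -0.6, -2.9]
finger_gap: 0.0047
```

```bash
timeout 200 python3 b3.py
```

```text
t 25.75 p [ 0.1781 -0.2046  0.3668] q [-0.962 -0.856  1.699 -0.016  2.093 -0.432] F [ 0.8 -0.6 -2.9] gap 0.0047
tool x [ 0.848 -0.498  0.18 ] z [ 0.105 -0.175 -0.979]
0.056
p [ 0.185 -0.168  0.311] q [-0.82 -0.86  1.8  -0.05  2.13 -0.3 ] z [ 0.02 -0.08 -1.  ] x [ 0.86 -0.51  0.06] wr [ 0.18 -0.14  0.65] el [-0.19  0.21  0.4 ]
[[-0.35, 0.02, -0.43], [0.21, 0.12, 0.49], [0.04, 0.35, -0.43], [0.23, -0.5, 0.0], [-0.52, 0.19, 0.0], [-0.02, 0.49, -0.25]]
0 [ 0.138 -0.246  0.309] z [ 0.08 -0.13 -0.99] xz 0.13 [-1.21 -0.86  1.81  0.03  2.04 -0.66]
1 [ 0.18  -0.222  0.407] z [ 0.08 -0.13 -0.99] xz 0.13 [-1.   -0.72  1.55 -0.01  2.16 -0.47]
2 [ 0.203 -0.162  0.33 ] z [ 0.06 -0.12 -0.99] xz 0.11 [-0.74 -0.86  1.77 -0.05  2.11 -0.23]
3 [ 0.249 -0.262  0.33 ] z [ 0.06 -0.12 -0.99] xz 0.11 [-0.88 -0.6   1.63 -0.03  1.98 -0.35]
4 [ 0.145 -0.224  0.33 ] z [ 0.06 -0.12 -0.99] xz 0.11 [-1.13 -0.85  1.76  0.    2.1  -0.58]
5 [ 0.185 -0.168  0.311] z [ 0.02 -0.08 -1.  ] xz 0.06 [-0.82 -0.86  1.8  -0.05  2.13 -0.3 ]
```

Request:
play_rows(rows=[-0.35,0.02,-0.43,0,-1,-0.35,0.02,-0.3,0,-1,0,0.49,-0.2,0,-1,0,0.49,-0.2,0,-1,0,0,0,0,-1])

```text
time_s: 26.38
position: [0.1729, -0.1941, 0.3076]
tool_rot: [2.954, -0.84, 0.082]
ft_force: [-0.3, -0.2, -2.9]
finger_gap: 0.0049
```

```bash
python3 - <<'E'
from h import *
st()
E
```

```text
t 26.38 p [ 0.1729 -0.1941  0.3076] q [-0.947 -0.855  1.807 -0.024  2.105 -0.406] F [-0.3 -0.2 -2.9] gap 0.0049
tool x [ 0.849 -0.523  0.07 ] z [ 0.033 -0.081 -0.996]
```

The tool is down again (within 5°), with the lid hanging nearly vertical from its rim (jaw-axis slope 4°). Now measuring the rack closely from the first pictures.

```bash
python3 - <<'E'
import cv2,numpy as np
def crop(f,x0,x1,y0,y1,k):
    c=cv2.resize(cv2.imread(f)[y0:y1,x0:x1],None,fx=k,fy=k,interpolation=cv2.INTER_CUBIC)
    for x in range(x0,x1,10):cv2.putText(c,str(x),((x-x0)*k,8),0,.3,(0,0,255),1);cv2.line(c,((x-x0)*k,10),((x-x0)*k,14),(0,0,255))
    for y in range(y0,y1,10):cv2.putText(c,str(y),(0,(y-y0)*k+3),0,.3,(255,0,0),1);cv2.line(c,(20,(y-y0)*k),(24,(y-y0)*k),(255,0,0))
    return c
a=crop("pics/top0.png",105,195,228,308,5);b=crop("pics/side0.png",170,240,108,188,5)
cv2.imwrite("pics/rk.png",cv2.hconcat([a,b]))
E
```

```text
(no output)
```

View pics/rk.png

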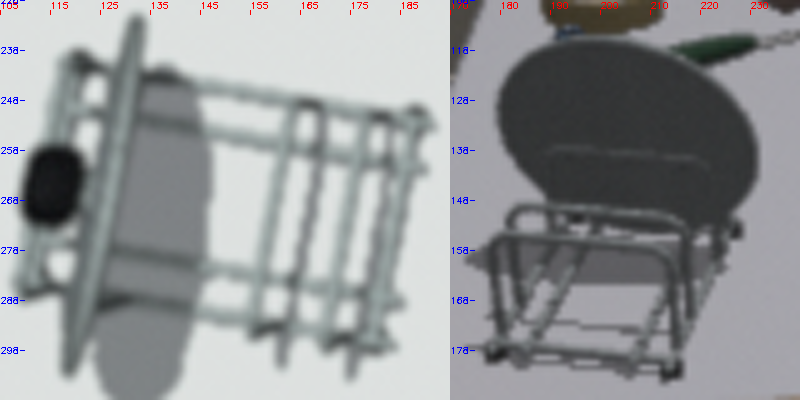

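```bash
python3 - <<'E'
from h import *
t=bot.camera_info("top");s=bot.camera_info("side")
for n,c,L in(("top A",t,[(162.5,249),(156.3,294)]),("top B",t,[(179,251),(172.3,297)]),("side B",s,[(179,156),(215,158)]),("side A",s,[(182,150.4),(218,153)])):
    p=[onz(c,*x,.073) for x in L];d=p[0]-p[1] if n[0]=='t' else p[1]-p[0];print(n,*[x.round(4) for x in p],"mid",((p[0]+p[1])/2).round(4),"len",np.hypot(*d[:2]).round(3),"ang",np.degrees(np.arctan2(d[1],d[0])).round(1))
for n,x in(("rail",[(135+0,243),(191,253)]),("rail2",[(123,249),(190,261)]),("rail3",[(121,276),(185,288)]),("rail4",[(111,286),(183,297)])):
    p=[onz(t,*y,.006) for y in x];d=p[0]-p[1];print(n,*[y.round(3) for y in p],np.degrees(np.arctan2(d[1],d[0]))-90)
E
```

```text
top A [0.5015 0.3773 0.073 ] [0.4068 0.3886 0.073 ] mid [0.4541 0.3829 0.073 ] len 0.095 ang -6.8
top B [0.497  0.3419 0.073 ] [0.4003 0.3546 0.073 ] mid [0.4487 0.3482 0.073 ] len 0.098 ang -7.5
side B [0.4075 0.3499 0.073 ] [0.5037 0.3403 0.073 ] mid [0.4556 0.3451 0.073 ] len 0.097 ang -5.7
side A [0.4112 0.3803 0.073 ] [0.51  0.367 0.073] mid [0.4606 0.3736 0.073 ] len 0.1 ang -7.7
rail [0.516 0.453 0.006] [0.492 0.324 0.006] -10.336722521910232
rail2 [0.502 0.48  0.006] [0.474 0.327 0.006] -10.354965805682795
rail3 [0.441 0.483 0.006] [0.414 0.337 0.006] -10.772986417049836
rail4 [0.419 0.505 0.006] [0.394 0.341 0.006] -8.873004204304635
```

Rack: bay centre about (0.455, 0.3625) from the average of the two views (they disagree by about 6 mm), yaw about −8.5°. In the top picture the hoop tops are at cols 156–162 and 172–179. I want the knob facing the block side. Carrying the lid out and round at height.

Request:
play_rows(rows=[0.4,0,0.1,0,-1,0.5,0,0.1,0,-1,0.5,0.05,0.05,0,-1,0.5,0.15,0.05,-0.1,-1,0.4,0.3,0,-0.13,-1,0.15,0.5,0,-0.13,-1,0,0.5,0,-0.13,-1,0,0.5,0,-0.13,-1])

```text
time_s: 27.38
position: [0.4271, 0.0117, 0.3358]
tool_rot: [2.638, -1.534, 0.049]
ft_force: [2.1, -0.2, -3.3]
finger_gap: 0.0048
```

```bash
python3 - <<'E'
from h import *
st()
E
```

```text
t 27.38 p [0.4271 0.0117 0.3358] q [ 0.022 -0.298  1.408 -0.105  2.049  1.028] F [ 2.1 -0.2 -3.3] gap 0.0048
tool x [ 0.495 -0.866  0.073] z [-0.017 -0.094 -0.995]
```

Request:
play_rows(rows=[0.05,0.5,0,-0.13,-1,0.05,0.5,0,-0.13,-1,0.05,0.5,0,-0.13,-1,0.05,0.5,0,-0.13,-1,0.05,0.5,0,-0.13,-1,0.03,0.4,0,-0.12,-1,0,0.2,0,-0.08,-1,0,0,0,0,-1])

```text
time_s: 28.38
position: [0.4553, 0.3385, 0.3315]
tool_rot: [1.977, -2.313, 0.005]
ft_force: [-0.2, 0.4, -3.6]
finger_gap: 0.0049
```

```bash
python3 - <<'E'
from h import *
s,M=st();c=bot.camera_info("wrist")
im=bot.get_image("wrist");cv2.imwrite("pics/w6.png",im);sd=bot.get_image("side");cv2.imwrite("pics/s6.png",sd)
k=cv2.resize(sd[60:220,130:290],(400,400));cv2.imwrite("pics/c6.png",cv2.hconcat([cv2.resize(im,(400,400)),k]))
p=np.array(s["position"]);print("lid low pred",p+.133*M[:,2])
ry=np.array([.148,.989,0]);rx=np.array([.989,-.148,0]);b=np.array([.455,.3625,.073])
sc=bot.camera_info("side")
for n,y in(("A",.016),("B",-.016)):
    for x in(-.05,.05):print(n,x,"wrist",proj(c,b+y*ry+x*rx).round(0),"side",proj(sc,b+y*ry+x*rx).round(0))
E
```

```text
t 28.38 p [0.4553 0.3385 0.3315] q [ 0.588  0.14   1.002 -0.017  2.098  2.307] F [-0.2  0.4 -3.6] gap 0.0049
tool x [-0.153 -0.985  0.078] z [-0.073 -0.067 -0.995]
lid low pred [0.44553585 0.32955455 0.19916518]
A -0.05 wrist [215. 184.] side [181. 149.]
A 0.05 wrist [211. 113.] side [217. 152.]
B -0.05 wrist [237. 183.] side [178. 155.]
B 0.05 wrist [235. 113.] side [214. 158.]
```

View pics/c6.png

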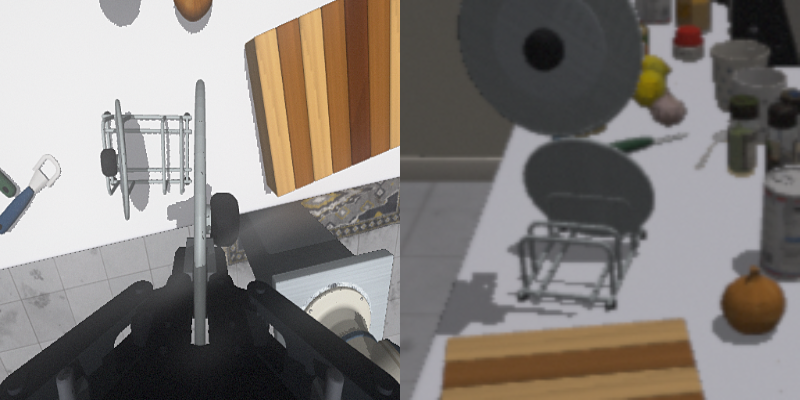

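The wrist view shows the lid edge-on (col 200 of the crop) with its knob on the block side, and the rack hoops at about cols 166 and 187. In the side view the lid hangs upright above the rack. Refining the hoop columns with a profile.

```bash
python3 - <<'E'
from h import *
im=cv2.cvtColor(cv2.imread("pics/w6.png"),6);c=bot.camera_info("wrist")
for r in(130,145,160):print(r,im[r-2:r+3,184:256].mean(0).astype(int).tolist())
ry=np.array([.148,.989]);b=np.array([.455,.3625])
for col in(205,212,225,239,245):
    for z in(.073,.005):
        p=onz(c,col,148,z)[:2];print(col,z,p.round(4),"ry off",((p-b)@ry).round(4))
E
```

```text
130 [230, 224, 242, 241, 224, 224, 224, 224, 224, 223, 241, 241, 224, 225, 225, 224, 223, 241, 242, 225, 226, 233, 165, 193, 185, 152, 159, 237, 219, 151, 151, 146, 212, 248, 205, 225, 226, 225, 224, 225, 225, 227, 202, 227, 230, 181, 172, 210, 178, 142, 153, 152, 175, 195, 173, 211, 169, 100, 231, 224, 226, 223, 240, 246, 219, 118, 138, 154, 160, 166, 169, 170]
145 [151, 148, 138, 224, 241, 237, 236, 237, 236, 237, 236, 237, 236, 236, 236, 237, 236, 236, 236, 235, 238, 242, 208, 169, 205, 172, 119, 251, 250, 192, 150, 150, 140, 228, 241, 237, 236, 237, 236, 236, 236, 237, 237, 237, 244, 200, 163, 201, 182, 147, 126, 149, 192, 219, 171, 208, 169, 98, 251, 241, 237, 237, 240, 250, 161, 122, 146, 155, 161, 169, 173, 172]
160 [138, 136, 138, 134, 130, 145, 165, 213, 205, 207, 204, 202, 203, 208, 207, 209, 197, 204, 204, 203, 209, 210, 216, 155, 183, 194, 161, 139, 222, 158, 131, 133, 125, 197, 209, 210, 210, 202, 205, 205, 205, 206, 210, 210, 213, 211, 162, 195, 188, 158, 115, 127, 205, 191, 169, 202, 166, 123, 220, 214, 200, 214, 243, 254, 120, 129, 150, 160, 165, 172, 176, 176]
205 0.073 [0.4623 0.3868] ry off 0.0251
205 0.005 [0.4495 0.3957] ry off 0.032
212 0.073 [0.4607 0.3772] ry off 0.0154
212 0.005 [0.4475 0.3845] ry off 0.0206
225 0.073 [0.4576 0.3594] ry off -0.0027
225 0.005 [0.4439 0.3636] ry off -0.0005
239 0.073 [0.4542 0.3401] ry off -0.0223
239 0.005 [0.44  0.341] ry off -0.0235
245 0.073 [0.4528 0.3318] ry off -0.0307
245 0.005 [0.4383 0.3312] ry off -0.0334
```

Request:
play_rows(rows=[0.03,0.2,0,0,-1,0,0.14,-0.2,0,-1,0,0,-0.3,0,-1,0,0,-0.3,0,-1,0,0,-0.1,0,-1,0,0,0,0,-1])

```text
time_s: 29.22
position: [0.4586, 0.3674, 0.2371]
tool_rot: [1.974, -2.315, 0.009]
ft_force: [0.1, 0.3, -2.5]
finger_gap: 0.0051
```

```bash
python3 - <<'E'
from h import *
s,M=st();p=np.array(s["position"]);q=p+.133*M[:,2];ry=np.array([.148,.989]);rx=np.array([.989,-.148]);b=np.array([.4555,.366])
print("low",q.round(4),"ry,rx of low",((q[:2]-b)@ry).round(4),((p[:2]+.048*M[:2,2]-b)@rx).round(4))
c=bot.camera_info("wrist");im=bot.get_image("wrist");cv2.imwrite("pics/w7.png",im);g=cv2.cvtColor(im,6)
A=proj(c,[*(b+.016*ry),.073]);B=proj(c,[*(b-.016*ry),.073]);print(A,B)
r=int(A[1]);
for rr in(r-8,r,r+8):print(rr,g[rr-1:rr+2,int(A[0])-20:int(B[0])+14].mean(0).astype(int).tolist(),int(A[0])-20)
E
```

```text
t 29.23 p [0.4586 0.3674 0.2371] q [ 0.625  0.15   1.159 -0.015  1.93   2.35 ] F [ 0.1  0.3 -2.5] gap 0.0051
tool x [-0.155 -0.985  0.079] z [-0.072 -0.069 -0.995]
low [0.4491 0.3583 0.1048] ry,rx of low -0.0086 -0.0
[230.61660185 167.51863573] [259.69554419 166.67459206]
159 [237, 236, 236, 236, 236, 236, 236, 236, 236, 236, 236, 237, 236, 237, 239, 248, 167, 172, 205, 181, 162, 113, 153, 149, 173, 250, 241, 238, 237, 235, 237, 237, 237, 236, 236, 236, 240, 254, 114, 128, 149, 159, 167, 171, 173, 174, 176, 174, 170, 165, 161, 150, 132, 117, 166, 175, 245, 239, 237, 237, 237, 237, 237] 210
167 [236, 235, 236, 237, 236, 236, 237, 236, 237, 235, 236, 236, 236, 237, 239, 246, 159, 173, 202, 180, 167, 122, 153, 147, 175, 250, 239, 236, 236, 236, 236, 236, 237, 235, 236, 236, 241, 255, 114, 131, 154, 161, 169, 177, 179, 180, 180, 178, 175, 168, 161, 151, 136, 96, 148, 237, 241, 237, 236, 237, 236, 237, 237] 210
175 [239, 237, 237, 238, 237, 238, 237, 238, 237, 238, 237, 238, 238, 238, 238, 248, 178, 170, 197, 184, 171, 124, 153, 152, 141, 253, 243, 239, 238, 236, 238, 239, 240, 238, 238, 240, 241, 254, 115, 132, 152, 163, 168, 173, 178, 180, 179, 176, 173, 168, 161, 151, 135, 96, 140, 252, 243, 240, 238, 238, 239, 238, 238] 210
```

Request:
play_rows(rows=[0.01,0.065,0,0,-1,0,0,-0.1,0,-1,0,0,-0.2,0,-1,0,0,-0.2,0,-1,0,0,-0.1,0,-1,0,0,0,0,-1])

```text
time_s: 30.02
position: [0.4602, 0.3748, 0.1756]
tool_rot: [1.977, -2.318, 0.009]
ft_force: [-0.2, 0.6, -3.0]
finger_gap: 0.0047
```

```bash
python3 - <<'E'
from h import *
st()
E
```

```text
t 30.02 p [0.4602 0.3748 0.1756] q [ 0.634  0.157  1.261 -0.013  1.818  2.36 ] F [-0.2  0.6 -3. ] gap 0.0047
tool x [-0.155 -0.985  0.076] z [-0.068 -0.066 -0.995]
```

Request:
play_rows(rows=[0,0,-0.1,0,-1,0,0,-0.1,0,-1,0,0,-0.05,0,-1,0,0,0,0,-1])

```text
time_s: 30.52
position: [0.4606, 0.375, 0.15]
tool_rot: [1.978, -2.319, 0.009]
ft_force: [-0.2, 0.7, -3.4]
finger_gap: 0.005
```

Request:
play_rows(rows=[0,0,-0.04,0,-1,0,0,-0.04,0,-1,0,0,-0.03,0,-1,0,0,0,0,-1])

```text
time_s: 31.02
position: [0.4608, 0.3752, 0.139]
tool_rot: [1.979, -2.32, 0.01]
ft_force: [-0.2, -0.1, -2.4]
finger_gap: 0.0048
```

Request:
play_rows(rows=[0,0,-0.03,0,-1,0,0,-0.03,0,-1,0,0,0,0,-1])

```text
time_s: 31.4
position: [0.4612, 0.3757, 0.1366]
tool_rot: [1.982, -2.323, 0.01]
ft_force: [-1.2, 0.3, -3.7]
finger_gap: 0.0052
```

Request:
play_rows(rows=[0,0,-0.06,0,-1,0,0,0,0,-1,0,0,0,0,-1])

```text
time_s: 31.78
position: [0.462, 0.3771, 0.1367]
tool_rot: [1.988, -2.329, 0.009]
ft_force: [0.3, 0.6, -1.9]
finger_gap: 0.0047
```

```bash
python3 - <<'E'
from h import *
st()
im=bot.get_image("wrist");sd=bot.get_image("side");cv2.imwrite("pics/s8.png",sd)
cv2.imwrite("pics/c8.png",cv2.hconcat([cv2.resize(im,(400,400)),cv2.resize(sd[80:200,150:270],(400,400),interpolation=2)]))
E
```

```text
t 31.77 p [0.462  0.3771 0.1367] q [ 0.634  0.156  1.33  -0.012  1.735  2.361] F [ 0.3  0.6 -1.9] gap 0.0047
tool x [-0.155 -0.986  0.065] z [-0.057 -0.056 -0.997]
```

Descent stopped at z=0.1367 with the tool starting to tilt. That puts the lid's lowest point at the floor-wire height, so the lid is seated. Releasing gently.

Request:
play_rows(rows=[0,0,0,0,-0.8,0,0,0,0,-0.65,0,0,0,0,-0.5,0,0,0,0,-0.5,0,0,0,0,-0.4,0,0,0,0,-0.4])

```text
time_s: 32.62
position: [0.4621, 0.3769, 0.1359]
tool_rot: [1.987, -2.328, 0.009]
ft_force: [-0.5, 0.3, 0.1]
finger_gap: 0.0253
```

```bash
python3 - <<'E'
from h import *
st()
im=bot.get_image("wrist");cv2.imwrite("pics/w9.png",im);cv2.imwrite("pics/s9.png",bot.get_image("side"))
a=cv2.imread("pics/s8.png").astype(int);b=cv2.imread("pics/s9.png").astype(int)
d=(abs(a-b).max(2)>40).astype(np.uint8);d=cv2.morphologyEx(d,2,np.ones((2,2)));y,x=np.nonzero(d);print(len(x),x.min() if len(x) else 0,x.max() if len(x) else 0,y.min() if len(x) else 0,y.max() if len(x) else 0)
g=cv2.cvtColor(im,6)
for r in (90,150,200,230):print(r,g[r-1:r+2,200:330:3].mean(0).astype(int).tolist())
E
```

```text
t 32.62 p [0.4621 0.3769 0.1359] q [ 0.634  0.157  1.33  -0.012  1.735  2.361] F [-0.5  0.3  0.1] gap 0.0253
tool x [-0.156 -0.986  0.065] z [-0.057 -0.057 -0.997]
278 168 233 87 170
90 [233, 232, 233, 232, 232, 233, 232, 232, 233, 234, 233, 234, 233, 232, 232, 233, 234, 234, 234, 232, 233, 232, 234, 232, 233, 232, 233, 233, 233, 233, 233, 233, 232, 232, 233, 233, 234, 232, 234, 233, 233, 232, 233, 234]
150 [233, 233, 233, 233, 233, 233, 233, 233, 233, 234, 232, 239, 133, 160, 159, 145, 99, 92, 91, 94, 126, 232, 232, 232, 246, 149, 135, 118, 178, 166, 196, 233, 233, 232, 232, 231, 232, 232, 233, 233, 232, 233, 233, 233]
200 [143, 241, 231, 229, 229, 230, 230, 229, 228, 230, 110, 158, 176, 164, 142, 80, 83, 95, 87, 82, 143, 147, 62, 58, 62, 61, 60, 63, 66, 61, 118, 238, 230, 231, 231, 231, 231, 232, 231, 232, 233, 232, 232, 233]
230 [89, 90, 90, 91, 91, 94, 88, 91, 89, 84, 151, 169, 183, 152, 106, 79, 113, 76, 85, 103, 108, 51, 50, 56, 56, 62, 70, 69, 105, 109, 109, 100, 99, 150, 153, 156, 155, 156, 224, 223, 225, 226, 225, 227]
```

Request:
play_rows(rows=[0,0,0,0,-0.2,0,0,0,0,-0.1,0,0,0,0,-0.1,0,0,0.1,0,-0.1,0,0,0.15,0,-0.1,0,0,0.2,0,-0.1,0,0,0.3,0,-0.1,0,0,0.4,0,-0.1])

```text
time_s: 33.72
position: [0.4611, 0.3761, 0.2556]
tool_rot: [1.985, -2.326, 0.009]
ft_force: [0.3, 0.6, -0.5]
finger_gap: 0.0387
```

Request:
play_rows(rows=[0,0,0.4,0,-0.1,-0.1,-0.3,0.3,0,-0.1,-0.1,-0.5,0,0,-0.1,-0.1,-0.5,0,0,-0.1,-0.1,-0.5,0,0,-0.1,0,-0.5,0,0,-0.1,0,-0.5,0,0,-0.1,0,0,0,0,-0.1])

```text
time_s: 34.72
position: [0.4179, 0.0886, 0.3475]
tool_rot: [2.002, -2.344, 0.023]
ft_force: [-0.1, 1.0, 0.2]
finger_gap: 0.0386
```

```bash
python3 - <<'E'
from h import *
st()
sd=bot.get_image("side");tp=bot.get_image("top");cv2.imwrite("pics/sF.png",sd);cv2.imwrite("pics/tF.png",tp)
cv2.imwrite("pics/cF.png",cv2.hconcat([cv2.resize(sd[80:240,140:300],(400,400),interpolation=2),cv2.resize(tp[150:310,90:250],(400,400),interpolation=2)]))
E
```

```text
t 34.73 p [0.4179 0.0886 0.3475] q [ 0.164 -0.269  1.361 -0.05   2.092  1.868] F [-0.1  1.   0.2] gap 0.0386
tool x [-0.156 -0.986  0.055] z [-0.035 -0.05  -0.998]
```

View pics/cF.png

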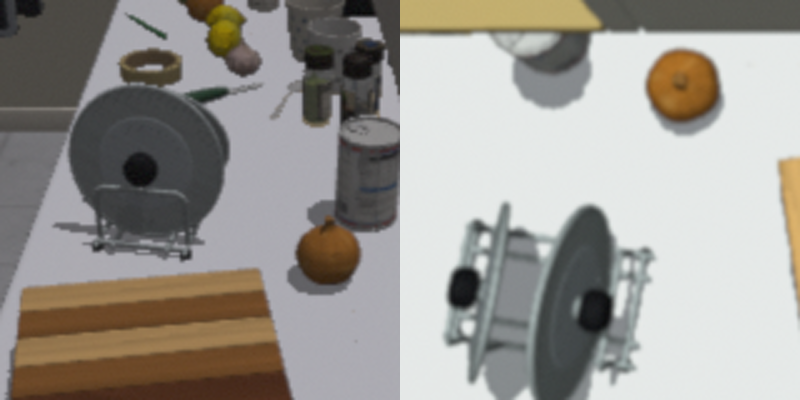

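The last view shows the lid upright in the bay. It leans back off the middle hoop, with the knob free above the outer hoop at (140,168). The onion and tin are unmoved and the gripper is clear. One numeric check for seating height and for moved objects, then hand in.

```bash
python3 - <<'E'
from h import *
c=bot.camera_info("side");o,d=ray(c,196,114.4)
for y in(.39,.40,.41):p=o+d*(y-o[1])/d[1];print("lid top if at y",y,p.round(3))
a=cv2.imread("pics/side0.png").astype(int);b=cv2.imread("pics/sF.png").astype(int)
for n,(x0,x1,y0,y1) in dict(onion=(255,290,165,195),tin=(272,303,125,170),jar=(328,358,212,262)).items():print(n,"changed px",int((abs(a-b)[y0:y1,x0:x1].max(2)>40).sum()))
print(bot.hand_in());
E
```

```text
lid top if at y 0.39 [0.456 0.39  0.174]
lid top if at y 0.4 [0.455 0.4   0.169]
lid top if at y 0.41 [0.453 0.41  0.165]
onion changed px 0
tin changed px 0
jar changed px 0
the job is handed in; nothing more can be done
None
```

The lid is standing in the rack's empty bay with the gripper clear, and I handed the job in at about 35 s. No verdict was reported.

**What I did:**
- I held the knob and slid the lid flat until it overhung the block's right edge by about 50 mm (measured at about 0.75 px/mm), then let go.
- I pinched the overhanging rim with near-horizontal fingers, off the knob, and lifted the lid off.
- I turned it upright and lowered it into the bay with the knob facing the block, then released it and backed away.
- The move rows only command yaw, so I got the tilt both ways by pushing against the arm's reach limits in free air. J3 sat at about its 0.17 limit (lowest reading 0.1684) and J2 at about −0.855, against its −0.86 limit.

**Last checks:**
- **Seating:** the descent stopped where the lid's lowest point meets the floor wires, and the estimated lid top is 165–174 mm high. That fits a seated, leaning lid, but I could not see the bottom rim in any picture.
- **Lean:** the lid leans back on the middle hoop without appearing to touch the small lid.
- **Other objects:** the onion, tin and spice jar show zero changed pixels against the first side picture.
- **Disagreement:** the top and side cameras put the bay about 6 mm apart, and the close wrist view settled it.
- **Grip reading:** the finger gap read about 5 mm on the 6 mm rim, yet the hold never slipped.

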